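Mark spacer blocks on two edges in a hand-operated marking jig

TASK

Mark the waiting spacers one after another in the order cream, amber, brown (one may be missing): push each square and flush into the fence corner of the jig with a long edge against the marking face, press the red plunger fully home and let it come back up, then turn the spacer a quarter so that a short edge is flush against the marking face, again tight in the corner, and press the plunger fully home again. Finish with every spacer lying flat on the floor of the blue tray, none on top of another, and leave the tape, screw carton and cup where they are.

Things in the scene. Friction and masses are not known exactly. Their poses are not given: they have to be found in the camera images.
- spacer_cream: cream-white plastic spacer block, 66 x 42 x 26 mm, lying flat; origin at the centre of the block, x along its 66 mm length, y along its 42 mm width, z along its 26 mm thickness; either broad face may be up. May be absent (None)
- spacer_amber: orange-amber plastic spacer block, 66 x 42 x 26 mm, lying flat; origin at the centre of the block, x along its 66 mm length, y along its 42 mm width, z along its 26 mm thickness; either broad face may be up. May be absent (None)
- spacer_brown: dark brown plastic spacer block, 66 x 42 x 26 mm, lying flat; origin at the centre of the block, x along its 66 mm length, y along its 42 mm width, z along its 26 mm thickness; either broad face may be up. May be absent (None)
- jig_corner (a point): inner fence corner of the jig, at platform height (12 mm above the bench). x points square into the marking face (front of the blue deck, with a black window), y square into the steel side stop. A spacer home with a long edge on the marking face has its centre at (-21, -33) mm here, with a short edge on it at (-33, -21) mm
- jig: marking jig fixed on the bench; origin on the bench, 30 mm before the marking face (-x) and 45 mm to -y of the side stop; axes as the corner's. Silver platform 120 x 130 mm, 12 mm high; marking face and side stop (20 mm thick) both stand only 10 mm above it. Blue deck behind the marking face: 100 mm deep, 150 wide, 22 mm high, flat but for the plunger
- plunger_top (a point): centre of the top of the red round plunger (44 mm across) on the blue deck, 60 mm behind the marking face and 90 mm towards -y from the corner; 52 mm above the bench when up; moves with the plunger, whose black housing is 60 mm across and reaches 34 mm above the bench. Pressed straight down
- plunger (a joint): stroke of the red sprung plunger in m: 0 up, 0.014 fully home (about 12 N); it springs back
- tray_in (a point): centre of the inner floor (5 mm above the bench) of the fixed blue open tray, outside 290 (along its x) x 130 (along its y) x 30 mm high, walls and floor 5 mm; z up
- mat: cork mat, 300 (x) x 180 (y) x 3 mm, fixed on the bench, on which the spacers wait; origin under its centre
- tape: yellow roll of tape, 90 mm across, 25 mm high, origin under its centre; a bystander
- screw_box: yellow and blue screw carton, 70 x 110 x 50 mm, origin under its centre; a bystander
- pot: white plastic cup, 70 mm across, 70 mm high, origin under its centre; a bystander
Things that resemble listed ones, but are neither listed nor needed, are in the scene too. Several things look just like the spacer_brown: the one meant starts farthest to the robot's right.

How it is judged:
On the way, in this order (a step that is already met when the one before it is completed fails the run):
1. the cream spacer lies square in the fence corner with a long edge flush on the marking face while the plunger is pressed home (x of spacer_cream in the frame of jig_corner between -0.0235 and -0.017 m and y of spacer_cream in the frame of jig_corner between -0.0355 and -0.029 m and z of spacer_cream in the frame of jig_corner below 0.015 m and angle between the z axis of spacer_cream and the z axis of jig_corner, either way round below 0.06 rad and angle between the x axis of spacer_cream and the y axis of jig_corner, either way round below 0.06 rad and z of spacer_cream in the frame of plunger_top above -0.015 m), for 0.2 s.
2. the cream spacer, turned a quarter, lies square in the fence corner with a short edge flush on the marking face while the plunger is pressed home (x of spacer_cream in the frame of jig_corner between -0.0355 and -0.029 m and y of spacer_cream in the frame of jig_corner between -0.0235 and -0.017 m and z of spacer_cream in the frame of jig_corner below 0.015 m and angle between the z axis of spacer_cream and the z axis of jig_corner, either way round below 0.06 rad and angle between the x axis of spacer_cream and the x axis of jig_corner, either way round below 0.06 rad and z of spacer_cream in the frame of plunger_top above -0.015 m), for 0.2 s.
3. the amber spacer lies square in the fence corner with a long edge flush on the marking face while the plunger is pressed home (x of spacer_amber in the frame of jig_corner between -0.0235 and -0.017 m and y of spacer_amber in the frame of jig_corner between -0.0355 and -0.029 m and z of spacer_amber in the frame of jig_corner below 0.015 m and angle between the z axis of spacer_amber and the z axis of jig_corner, either way round below 0.06 rad and angle between the x axis of spacer_amber and the y axis of jig_corner, either way round below 0.06 rad and z of spacer_amber in the frame of plunger_top above -0.015 m), for 0.2 s.
4. the amber spacer, turned a quarter, lies square in the fence corner with a short edge flush on the marking face while the plunger is pressed home (x of spacer_amber in the frame of jig_corner between -0.0355 and -0.029 m and y of spacer_amber in the frame of jig_corner between -0.0235 and -0.017 m and z of spacer_amber in the frame of jig_corner below 0.015 m and angle between the z axis of spacer_amber and the z axis of jig_corner, either way round below 0.06 rad and angle between the x axis of spacer_amber and the x axis of jig_corner, either way round below 0.06 rad and z of spacer_amber in the frame of plunger_top above -0.015 m), for 0.2 s.
5. the brown spacer lies square in the fence corner with a long edge flush on the marking face while the plunger is pressed home (x of spacer_brown in the frame of jig_corner between -0.0235 and -0.017 m and y of spacer_brown in the frame of jig_corner between -0.0355 and -0.029 m and z of spacer_brown in the frame of jig_corner below 0.015 m and angle between the z axis of spacer_brown and the z axis of jig_corner, either way round below 0.06 rad and angle between the x axis of spacer_brown and the y axis of jig_corner, either way round below 0.06 rad and z of spacer_brown in the frame of plunger_top above -0.015 m), for 0.2 s.
6. the brown spacer, turned a quarter, lies square in the fence corner with a short edge flush on the marking face while the plunger is pressed home (x of spacer_brown in the frame of jig_corner between -0.0355 and -0.029 m and y of spacer_brown in the frame of jig_corner between -0.0235 and -0.017 m and z of spacer_brown in the frame of jig_corner below 0.015 m and angle between the z axis of spacer_brown and the z axis of jig_corner, either way round below 0.06 rad and angle between the x axis of spacer_brown and the x axis of jig_corner, either way round below 0.06 rad and z of spacer_brown in the frame of plunger_top above -0.015 m), for 0.2 s.
At the end, for the whole second after the job is handed in: every spacer present lies flat (0.1 rad) and still on the floor of the blue tray (within 6 mm of it, centre within 125 mm along and 45 mm across), plunger back up (3 mm). Home in the corner: within 2.5 mm of both fences, 0.06 rad square; plunger fully home: over 12 of 14 mm (value of joint plunger below 0.003 m and x of spacer_cream in the frame of tray_in between -0.125 and 0.125 m and y of spacer_cream in the frame of tray_in between -0.045 and 0.045 m and z of each of spacer_cream, spacer_amber, spacer_brown in the frame of tray_in below 0.019 m and angle between the z axis of each of spacer_cream, spacer_amber, spacer_brown and the z axis of tray_in, either way round below 0.1 rad and linear speed of each of spacer_cream, spacer_amber, spacer_brown below 0.02 m/s and x of spacer_amber in the frame of tray_in between -0.125 and 0.125 m and y of spacer_amber in the frame of tray_in between -0.045 and 0.045 m and x of spacer_brown in the frame of tray_in between -0.125 and 0.125 m and y of spacer_brown in the frame of tray_in between -0.045 and 0.045 m); the robot touches nothing.
It fails at once if the tape is knocked out of its place (over 30 mm) (distance of tape from where it was at the start of the episode above 0.03 m).
It fails at once if the screw box is knocked out of its place (over 30 mm) (distance of screw_box from where it was at the start of the episode above 0.03 m).
It fails at once if the pot is knocked out of its place (over 30 mm) (distance of pot from where it was at the start of the episode above 0.03 m).
Of spacer_cream, spacer_amber, spacer_brown only 2 to 3 are there at a start; the rules pass over those that are not, and their reading is None.
At some moment in a run one of spacer_cream, spacer_amber, spacer_brown may be knocked a few centimetres aside while the robot is not near it.
Once in a run the grip may slacken for a moment while it holds something.
It also fails if it takes over 210 s, if anything falls off the work surface, if the arm or the gripper's body presses on something with over 40 N, if the wrist force passes 120 N, or if a joint passes its speed limit or range.

ROBOT

A 6-joint arm with a two-finger parallel gripper is mounted at the origin on the work surface. World frame = base frame: x ahead of the robot, y to its left, z up, the work surface at z = 0. Lengths are in m, angles in rad, forces in N, time in s.
With the tool pointing down it reaches from about 0.2 to 0.875 m from the base axis. Payload 3.4 kg.
Tool frame: the origin (TCP) lies on the mounting face of the last link; the fingertips stand 199 mm ahead of it and the grasp point (between the pads) lies r.grasp_offset ahead of it (r.grasp_offset is the distance from the TCP to the grasp point, in m); z points along the fingers, y is the line along which they close (so a half turn about z gives the same grasp; the last joint's range is limited). The gripper opens to 94 mm and grips with 3 to 60 N. Pads are 16 mm wide; open, the fingers measure 119 mm over their backs; the gripper's body (75 mm by 177 mm) begins 78 mm behind the grasp point.
Start: joints at [-1.439, 0.276, 1.505, -0, 1.361, -0.121], TCP at [0.144, -0.557, 0.405] pointing down, gripper open.
Joint ranges: [-2.89, 2.89], [-0.75, 2.08], [0.22, 2.7], [-1.18, 4.32], [0.11, 2.71], [-2.7, 2.7]. Speed limits (rad/s): [2.57, 2.57, 3.14, 3.14, 3.14, 3.14].

INTERFACE

Orientations are given as a 3x3 rotation matrix whose columns are the frame's x, y, z axes.
In Python, from bench import sensors, optics, r gives the robot as it stands.
- The arm moves only by the shell command python3 -m pendant 'ROWS' [OPENING] [FORCE]. ROWS is JSON, a list of rows, each an object of numbers: "dx", "dy", "dz": the shift along the tool's x, y, z in cm; "wx", "wy", "wz": the turn, a rotation vector about the tool's x, y, z in degrees. A call has 1 to 20 rows; each row shifts and turns the commanded pose from where the row before left it, along the tool's axes as they then stand; what a row does not reach is not made up. A row lasts 1/12 s, in which the tool goes at most 41.7 mm and 7.16 degrees, less where a joint would pass 70% of its speed; a pose out of reach is approached as far as the arm can. A call with a gripper value outside its range is refused whole. OPENING is the finger opening in cm, from 0 to 9.4, set as the call begins (- or left out, the last holds). The fingers move at their own pace and stop on an object; FORCE is the grip in N (left out, the last holds). Time passes only in rows, so rows that do not move let the fingers close. It gives the time, the measured TCP pose, the force, the opening and the grip force at its end, in the units of the state.
- sensors.sense(): the state, without advancing time (a new reading comes with each control period).
- optics.read_camera(name): name is "scene" or "side" or "wrist"; returns a dict with "pixels" (384x512x3 uint8, red, green, blue), "fovy" (degrees; the focal length in pixels is half the picture's height over the tangent of half this angle, whatever the lens; pixels are square), "cx", "cy" (the principal point, pixels), "R" (3x3) and "t" (3): a world point X has camera coordinates R X + t. Camera axes: x right, y down, z forward; pixel columns grow to the right and rows downward; lengths in m; the calibration is good to about 2 mm. A picture is of the moment at which its call begins. There is no depth.
- r.close_job(): hands the job in; it is judged then, once.
Trained networks look in a picture, given as the dict that the camera call returned (one of the last four; its "shot" number tells which), for a name from the list of things; names that differ only in an ending like _2 or _b are one class to them, and where a whole thing is asked for, a point or a joint stands for the part that bears it (a point fixed in the world has none). Each returns a list of dicts, best first, with "p" (0 to 1); they miss things now and then, are a little off and sometimes report something else, mostly with a low value. They report only what shows in the picture. A call takes as long as a camera call. They do not tell look-alikes from the thing itself.
- optics.recognise(picture, name): "point" ([column, row] in pixels, amid what is visible of it).
The state is a dict: "time": time; "qpos": joint angles; "dq": joint speeds; "effort": joint torques, N m; "tcp_pos": TCP position; "ee_rot": TCP orientation; "ft_force": force on the tool from outside, world axes, zero at the start; "wrist_torque": the same for the moment, N m; "finger_gap": finger opening in m; "grip_force": force on a finger pad.
Only numpy, scipy, OpenCV 4.12 (cv2) and the standard library are available. Lean on these libraries where they do the work, as an engineer would, in place of code of your own. Each camera call takes 0.05 s, during which the arm holds its last target. There are 200 camera calls.

## Working session

There is one attempt and no reset: what is moved stays moved. The work goes in short steps, Python scripts to look and compute and a shell command to move; the robot and the scene stay as the last step left them, time stands still between calls to the robot, and variables do not carry over. Pictures are saved under pics/ and viewed, at most 14 in all, crops included, and the job is handed in when it is done.

```bash
ls; mkdir -p pics
python3 - <<'E'
from bench import sensors, optics, r
import cv2
for n in ("scene","side"):
    p=optics.read_camera(n); cv2.imwrite(f"pics/{n}0.png",p["pixels"][:,:,::-1])
    print(n,p["fovy"],p["cx"],p["cy"],p["R"],p["t"])
    for k in ("spacer_cream","spacer_amber","spacer_brown","jig","plunger_top","tray_in","mat","tape","screw_box","pot"):
        try: print(k,[(d["point"],round(d["p"],2)) for d in optics.recognise(p,k)])
        except Exception as e: print(k,e)
s=sensors.sense();print(s["time"],s["tcp_pos"],s["ee_rot"],s["ft_force"],r.grasp_offset)
E
```

```text
pics
scene 56.71902528987563 260.2474436990723 191.76403149176542 [[ 1.53915220e-01  9.88083944e-01  4.74174346e-04]
 [ 6.43157602e-01 -9.98212265e-02 -7.59199593e-01]
 [-7.50105595e-01  1.17157342e-01 -6.50857706e-01]] [-0.07952164 -0.27929876  1.25151853]
spacer_cream [([160.4, 243.3], 0.97)]
spacer_amber [([230.5, 240.9], 0.71)]
spacer_brown [([168.1, 155.7], 0.87), ([254.5, 172.4], 0.85), ([128.6, 218.8], 0.78), ([212.2, 174.7], 0.76), ([141.7, 230.9], 0.42), ([368.0, 288.7], 0.32), ([249.2, 236.0], 0.22)]
jig [([248.5, 238.0], 0.94), ([229.5, 241.9], 0.48)]
plunger_top [([233.9, 242.1], 0.77)]
tray_in [([378.2, 195.2], 0.71)]
mat [([143.7, 230.0], 0.82)]
tape [([377.0, 266.8], 0.58), ([190.2, 299.6], 0.5)]
screw_box [([188.5, 302.2], 0.61)]
pot [([284.5, 292.3], 0.83)]
side 48.03639608008293 258.6900205829246 189.88100564771358 [[-0.85766452 -0.51410415  0.0104158 ]
 [-0.3431778   0.55719354 -0.75615101]
 [ 0.38293676 -0.65209837 -0.65431426]] [0.44003146 0.20022324 0.94360292]
spacer_cream [([272.2, 142.4], 0.85), ([248.6, 183.3], 0.43)]
spacer_amber []
spacer_brown [([310.0, 217.0], 0.87), ([328.2, 194.1], 0.75), ([315.3, 137.1], 0.65), ([146.3, 199.7], 0.58), ([369.6, 176.0], 0.49)]
jig [([248.6, 185.0], 0.57)]
plunger_top [([236.9, 153.5], 0.46)]
tray_in [([197.7, 281.5], 0.7)]
mat [([318.2, 150.9], 0.68), ([144.2, 200.5], 0.55)]
tape [([146.9, 199.3], 0.69)]
screw_box [([219.2, 134.8], 0.73)]
pot [([180.4, 158.3], 0.94)]
1.1 [ 0.14379905 -0.5567434   0.40471177] [[ 9.68216456e-01  2.50113763e-01  1.14051611e-06]
 [ 2.50113761e-01 -9.68216448e-01 -1.32470737e-04]
 [-3.20284880e-05  1.28545606e-04 -9.99999991e-01]] [0.01213884 0.76696361 0.09790392] 0.1804
```

View pics/scene0.png

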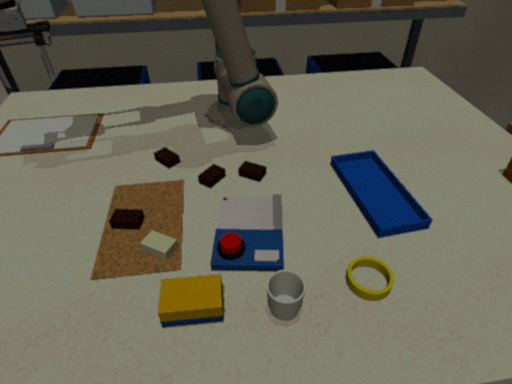

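View pics/side0.png

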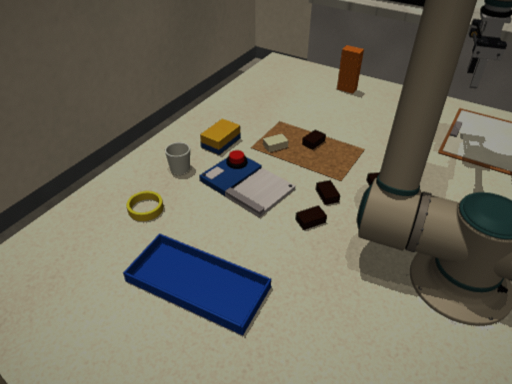

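Scene picture: the cream block is at (160,244). The brown look-alikes are at (127,219), (168,157), (212,176) and (254,171). The jig is at (248,235), the tray at (378,192), and no amber shows. I'll fit box silhouettes to get poses.

```bash
cat > h.py <<'E'
import numpy as np, cv2
from scipy.optimize import minimize
from bench import sensors, optics, r
def K(p):
    f=p["pixels"].shape[0]/2/np.tan(np.radians(p["fovy"])/2); return f,p["cx"],p["cy"]
def proj(p,X):
    f,cx,cy=K(p); c=np.asarray(X)@np.array(p["R"]).T+np.array(p["t"]); return np.c_[f*c[:,0]/c[:,2]+cx,f*c[:,1]/c[:,2]+cy]
def back(p,uv,z):
    f,cx,cy=K(p); R=np.array(p["R"]);o=-R.T@np.array(p["t"]); d=R.T@np.array([(uv[0]-cx)/f,(uv[1]-cy)/f,1]); return o+d*(z-o[2])/d[2]
def hsv(p): return cv2.cvtColor(p["pixels"],cv2.COLOR_RGB2HSV)
def comp(m,uv):
    m=cv2.morphologyEx(m.astype(np.uint8),cv2.MORPH_CLOSE,np.ones((3,3))); n,l,s,c=cv2.connectedComponentsWithStats(m)
    ys,xs=np.nonzero(l); i=np.argmin((xs-uv[0])**2+(ys-uv[1])**2); return (l==l[ys[i],xs[i]])
def box(x,y,a,L,W,z0,z1):
    c,s=np.cos(a),np.sin(a); return np.array([[x+c*u-s*v,y+s*u+c*v,z] for u in(-L/2,L/2) for v in(-W/2,W/2) for z in(z0,z1)])
def fit(views,guess,L,W,z0,z1,yaws=None):
    S=4
    tg=[]
    for p,m in views:
        h,w=m.shape; M=cv2.resize(m.astype(np.float32),(w*S,h*S),interpolation=cv2.INTER_LINEAR)
        tg.append((p,(M>.5)))
    def cost(q):
        c=0
        for p,M in tg:
            hull=cv2.convexHull(((proj(p,box(*q[:3],L,W,z0,z1))+.5)*S*16).astype(np.int32))
            I=np.zeros(M.shape,np.uint8); cv2.fillConvexPoly(I,hull,1,shift=4); I=I>0
            c+=1-(I&M).sum()/max(1,(I|M).sum())
        return c/len(tg)
    best=None
    for a in (yaws if yaws is not None else np.arange(0,np.pi,np.pi/6)):
        q0=np.array([*guess[:2],a]); 
        o=minimize(cost,q0,method="Nelder-Mead",options=dict(initial_simplex=[q0,q0+[.008,0,0],q0+[0,.008,0],q0+[0,0,.2]],maxiter=120,xatol=1e-4,fatol=1e-4))
        if best is None or o.fun<best.fun: best=o
    return best.x,best.fun
E
python3 - <<'E'
from h import *
P={n:optics.read_camera(n) for n in("scene","side","wrist")}
cv2.imwrite("pics/wrist0.png",P["wrist"]["pixels"][:,:,::-1])
sc,sd=P["scene"],P["side"]
H={n:hsv(p) for n,p in P.items()}
brown=lambda h:(h[:,:,2]<60)
for uv in((127,219),(168,157),(212,176),(254,171)):
    g=back(sc,uv,.02); m=comp(brown(H["scene"]),uv); print("brown",uv,m.sum(),H["scene"][uv[1],uv[0]],g.round(3)); 
print("px",[(k,P[n0]["pixels"][v,u],H[n0][v,u]) for k,n0,u,v in(("cream","scene",160,243),("creamside","scene",165,254),("mat","scene",115,250),("bench","scene",100,300),("tray","scene",380,195),("deck","scene",225,262),("deck2","side",215,175),("trayS","side",200,280))])
blue=lambda h:(h[:,:,0]>100)&(h[:,:,0]<130)&(h[:,:,1]>150)
for n,uv,L,W,z1,name in(((("scene",(378,195)),("side",(198,281))),0,.29,.13,.03,"tray"),):
    v=[(P[a],comp(blue(H[a]),b)) for a,b in n]; print(name,[x[1].sum() for x in v],fit(v,back(sc,(378,195),.005),L,W,0,z1), [fit([q],back(sc,(378,195),.005),L,W,0,z1) for q in v])
E
```

```text
brown (127, 219) 617 [  4 234  24] [ 0.508 -0.31   0.02 ]
brown (168, 157) 333 [ 12 246  27] [ 0.269 -0.227  0.02 ]
brown (212, 176) 394 [ 18 255  24] [ 0.376 -0.108  0.02 ]
brown (254, 171) 378 [ 14 255  24] [0.372 0.006 0.02 ]
px [('cream', array([131, 132, 101], dtype=uint8), array([ 31,  60, 132], dtype=uint8)), ('creamside', array([83, 77, 58], dtype=uint8), array([23, 77, 83], dtype=uint8)), ('mat', array([103,  75,  40], dtype=uint8), array([ 17, 156, 103], dtype=uint8)), ('bench', array([130, 128, 107], dtype=uint8), array([ 27,  45, 130], dtype=uint8)), ('tray', array([  0,  44, 102], dtype=uint8), array([107, 255, 102], dtype=uint8)), ('deck', array([19, 48, 82], dtype=uint8), array([106, 196,  82], dtype=uint8)), ('deck2', array([159, 149, 141], dtype=uint8), array([ 13,  29, 159], dtype=uint8)), ('trayS', array([ 16,  47, 116], dtype=uint8), array([111, 220, 116], dtype=uint8))]
tray [np.int64(4516), np.int64(7667)] (array([0.48291552, 0.30251798, 0.08309057]), np.float64(0.05889849293681726)) [(array([0.48265321, 0.3039811 , 0.06229219]), np.float64(0.06563931371787901)), (array([0.48714813, 0.30234808, 0.07775921]), np.float64(0.04523411045810144))]
```

```bash
python3 -c "
import cv2
im=cv2.imread('pics/scene0.png')[145:290,90:300]; cv2.imwrite('pics/crop0.png',cv2.resize(im,(780,538),interpolation=cv2.INTER_CUBIC))"
```

```text
(no output)
```

View pics/crop0.png

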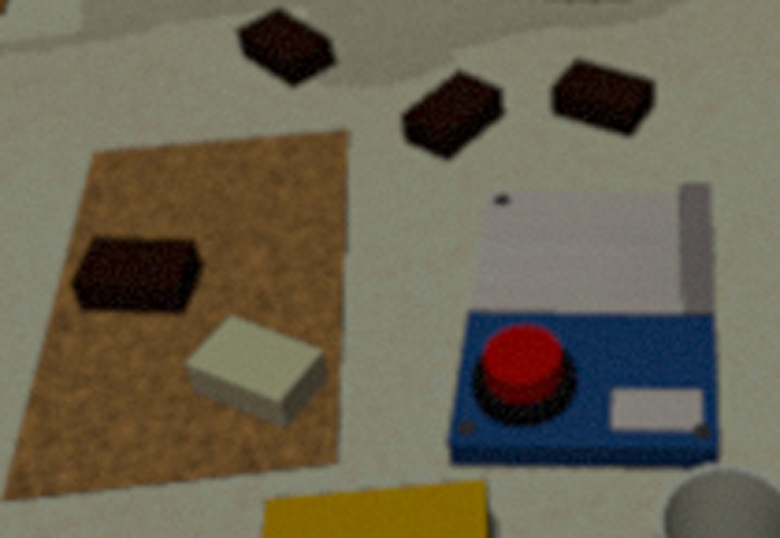

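View pics/wrist0.png

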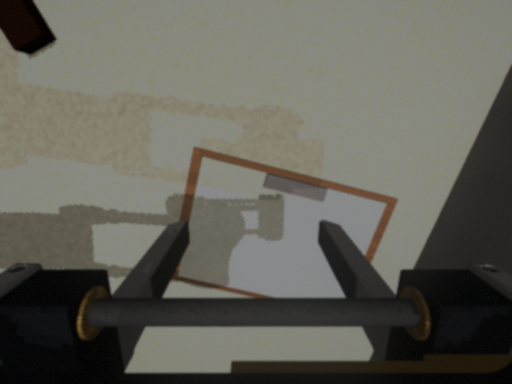

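Crop: four identical dark-brown blocks, at scene pixels (127,219) on the mat, (168,157), (212,176) and (254,171). The one farthest to the robot's right (smallest y, -0.31) is the one on the mat at (127,219). The only cream block is at (160,244). The red plunger and the white label are not spacers, and amber looks absent.

Run:
```python
from h import *
P={n:optics.read_camera(n) for n in("scene","side","wrist")}
H={n:hsv(p) for n,p in P.items()}
brown=lambda h:(h[:,:,2]<60)
mb=[(P["scene"],comp(brown(H["scene"]),(127,219))),(P["side"],comp(brown(H["side"]),(314,139)))]
print("brown",[m.sum() for _,m in mb],fit(mb,(.508,-.31),.066,.042,.003,.029))
mm=lambda h,uv:comp((h[:,:,1]<115)&(h[:,:,2]>40),uv)
mc=[(P["scene"],mm(H["scene"],(160,243))),(P["side"],mm(H["side"],(275,143)))]
print("cream",[m.sum() for _,m in mc],fit(mc,back(P["scene"],(160,243),.02),.066,.042,.003,.029))
blue=lambda h:(h[:,:,0]>100)&(h[:,:,0]<130)&(h[:,:,1]>130)
m=comp(blue(H["scene"]),(225,262)); ys,xs=np.nonzero(m); I=np.zeros(m.shape,np.uint8); cv2.fillConvexPoly(I,cv2.convexHull(np.c_[xs,ys].astype(np.int32)),1)
print("deck",fit([(P["scene"],I>0)],back(P["scene"],(248,250),.02),.10,.15,0,.022,[0,.15,-.15]))
w=P["wrist"]; s=sensors.sense(); T=s["ee_rot"]; R=np.array(w["R"]); o=-R.T@np.array(w["t"])
print("wristcam in tool",(np.array(T).T@(o-s["tcp_pos"])).round(4),"\n",(np.array(T).T@R.T).round(3),w["fovy"])
for uv in((256,192),(0,0),(511,0),(256,0),(256,250)): print(uv,(np.array(T).T@(back(w,uv,0.02)-s["tcp_pos"])).round(3))
for nm,uv,z in(("tape",(370,278),.0),("box",(190,302),.025),("pot",(285,297),.035),("plg",(231,241),.05)):print(nm,back(P["scene"],uv,z).round(3))
```

```text
brown [np.int64(622), np.int64(309)] (array([ 0.50161463, -0.31128468,  1.37682541]), np.float64(0.09156838628054964))
cream [np.int64(745), np.int64(174553)] (array([ 0.59271013, -0.23436997,  0.95622693]), np.float64(0.5181697101765759))
deck (array([ 0.62899501, -0.04573272, -0.18665865]), np.float64(0.07431277669103264))
wristcam in tool [ 0.0826 -0.0006  0.0197] 
 [[-0.001 -0.96  -0.279]
 [ 1.    -0.001 -0.   ]
 [-0.    -0.279  0.96 ]] 71.23427412016373
(256, 192) [-0.022  0.003  0.385]
(0, 0) [ 0.212 -0.298  0.385]
(511, 0) [0.212 0.302 0.385]
(256, 0) [0.212 0.003 0.385]
(256, 250) [-0.114  0.003  0.385]
tape [0.736 0.191 0.   ]
box [ 0.752 -0.167  0.025]
pot [0.775 0.005 0.035]
plg [ 0.638 -0.08   0.05 ]
```

```bash
python3 -m pendant '[{"wz":4.83},{"wz":4.83},{"wz":4.83},{"dx":2.1,"dy":-2.5},{"dx":2.1,"dy":-2.5},{"dx":2.1,"dy":-2.5},{"dx":2.1,"dy":-2.5},{"dx":2.1,"dy":-2.5},{"dx":2.1,"dy":-2.5},{"dx":2.1,"dy":-2.5},{"dx":2.1,"dy":-2.5},{"dx":2.1,"dy":-2.5},{"dx":2.1,"dy":-2.5},{"dx":2.1,"dy":-2.5},{"dx":2.1,"dy":-2.5},{"dx":2.1,"dy":-2.5},{"dx":2.1,"dy":-2.5},{"dx":2.1,"dy":-2.5}]' 9.4 && python3 -m pendant '[{},{},{}]'
python3 - <<'E'
from h import *
w=optics.read_camera("wrist"); cv2.imwrite("pics/w1.png",w["pixels"][:,:,::-1])
E
```

```text
invalid input at $[0]: expected keys dx, dy, dz, wx, wy, wz
```

View pics/w1.png

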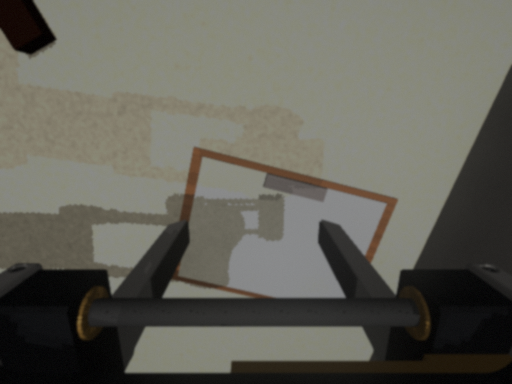

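The picture is unchanged because the move was refused: every row needs all six keys. I'm retyping it.

```bash
python3 -m pendant '[{"dx":0,"dy":0,"dz":0,"wx":0,"wy":0,"wz":4.83},{"dx":0,"dy":0,"dz":0,"wx":0,"wy":0,"wz":4.83},{"dx":0,"dy":0,"dz":0,"wx":0,"wy":0,"wz":4.83},{"dx":2.1,"dy":-2.5,"dz":0,"wx":0,"wy":0,"wz":0},{"dx":2.1,"dy":-2.5,"dz":0,"wx":0,"wy":0,"wz":0},{"dx":2.1,"dy":-2.5,"dz":0,"wx":0,"wy":0,"wz":0},{"dx":2.1,"dy":-2.5,"dz":0,"wx":0,"wy":0,"wz":0},{"dx":2.1,"dy":-2.5,"dz":0,"wx":0,"wy":0,"wz":0},{"dx":2.1,"dy":-2.5,"dz":0,"wx":0,"wy":0,"wz":0},{"dx":2.1,"dy":-2.5,"dz":0,"wx":0,"wy":0,"wz":0},{"dx":2.1,"dy":-2.5,"dz":0,"wx":0,"wy":0,"wz":0},{"dx":2.1,"dy":-2.5,"dz":0,"wx":0,"wy":0,"wz":0},{"dx":2.1,"dy":-2.5,"dz":0,"wx":0,"wy":0,"wz":0},{"dx":2.1,"dy":-2.5,"dz":0,"wx":0,"wy":0,"wz":0},{"dx":2.1,"dy":-2.5,"dz":0,"wx":0,"wy":0,"wz":0},{"dx":2.1,"dy":-2.5,"dz":0,"wx":0,"wy":0,"wz":0},{"dx":2.1,"dy":-2.5,"dz":0,"wx":0,"wy":0,"wz":0},{"dx":2.1,"dy":-2.5,"dz":0,"wx":0,"wy":0,"wz":0},{"dx":0,"dy":0,"dz":0,"wx":0,"wy":0,"wz":0},{"dx":0,"dy":0,"dz":0,"wx":0,"wy":0,"wz":0}]' 9.4
python3 - <<'E'
from h import *
w=optics.read_camera("wrist"); cv2.imwrite("pics/w2.png",w["pixels"][:,:,::-1])
E
```

```text
time: 3.12
tcp_pos: [0.4596, -0.1806, 0.4046]
ee_rot: [[1.0, 0.003, -0.0], [0.003, -1.0, -0.0], [-0.0, 0.0, -1.0]]
ft_force: [0.3, 0.3, -0.5]
finger_gap: 0.0941
grip_force: 0.0
```

View pics/w2.png

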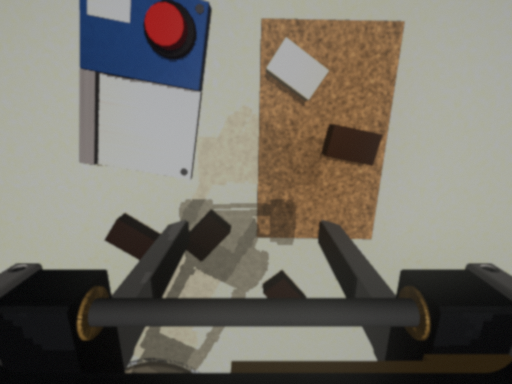

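Wrist picture: cream at (297,69), brown at (352,145), plunger at (168,27), and the fence corner near (98,73). I'll fit these and look closely at the jig.

Run:
```python
from h import *
w=optics.read_camera("wrist");h=hsv(w)
im=w["pixels"][:,:,::-1]
cv2.imwrite("pics/w3.png",cv2.resize(im[50:195,70:220],None,fx=4,fy=4,interpolation=cv2.INTER_CUBIC))
mb=comp(h[:,:,2]<62,(352,145)); mc=comp((h[:,:,1]<80)&(h[:,:,2]>100),(297,69))
for n,m,uv in(("brown",mb,(352,145)),("cream",mc,(297,69))):
    q,c=fit([(w,m)],back(w,uv,.02),.066,.042,.003,.029); print(n,m.sum(),q[:2].round(4),np.degrees(q[2]).round(1),round(c,3))
print("px",w["pixels"][130,150],w["pixels"][125,88],w["pixels"][75,140],w["pixels"][60,100])
```

```text
brown 1609 [ 0.5036 -0.3094] 78.5 0.109
cream 2088 [ 0.5968 -0.2328] 56.2 0.071
px [173 173 175] [124 116 113] [ 35  63 108] [ 29  56 101]
```

View pics/w3.png

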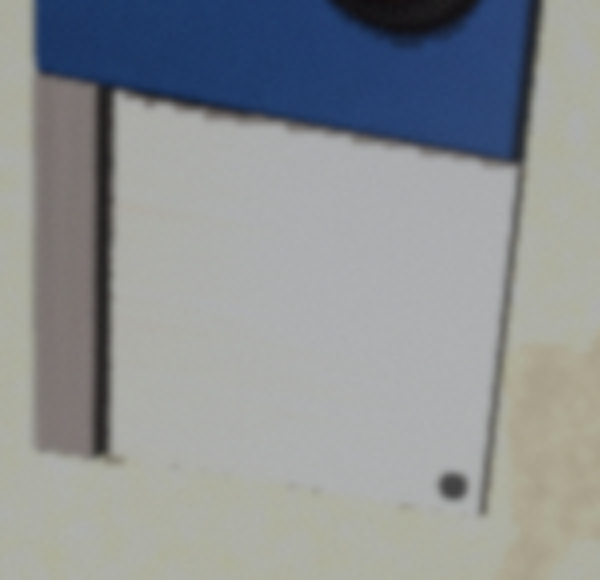

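The crop shows the deck's front top edge (37,73)-(520,162), the stop's top inner edge (98,82)-(93,455), the stop foot (112,90)-(105,455), and the platform corner (485,515). I'll fit the jig pose from these.

```bash
cat > jigfit.py <<'E'
from h import *
from scipy.optimize import least_squares
w=optics.read_camera("wrist")
# (crop px, local x,y,z or None free coordinate)
F=[((37,73),0,.02,.022),((520,162),0,-.13,.022),((98,84),0,0,.022),((93,455),-.12,0,.022),((105,458),-.12,0,.012),((485,515),-.12,-.13,.012),((35,450),-.12,.02,.022)]
uv=np.array([((a[0][0]+.5)/4-.5+70,(a[0][1]+.5)/4-.5+50) for a in F]); L=np.array([a[1:] for a in F])
def W(q):
    c,s=np.cos(q[2]),np.sin(q[2]); return np.c_[q[0]+c*L[:,0]-s*L[:,1],q[1]+s*L[:,0]+c*L[:,1],L[:,2]]
o=least_squares(lambda q:(proj(w,W(q))-uv).ravel(),[.58,0,0],loss="soft_l1",f_scale=1)
print(o.x[:2].round(4),np.degrees(o.x[2]).round(2),(proj(w,W(o.x))-uv).round(1).tolist())
x,y,a=o.x;c,s=np.cos(a),np.sin(a)
for n,u,v in(("plunger",.06,-.09),("long",-.021,-.033),("short",-.033,-.021)): print(n,np.round([x+c*u-s*v,y+s*u+c*v],4))
h=hsv(w); m=((h[:,:,0]<8)|(h[:,:,0]>172))&(h[:,:,1]>170)&(h[:,:,2]>110); ys,xs=np.nonzero(m); b=[(xs.min()+xs.max())/2,(ys.min()+ys.max())/2]; print("plunger seen",b,back(w,b,.052).round(4),m.sum())
E
python3 jigfit.py
```

```text
[0.5938 0.0162] -10.18 [[-0.6, -0.4], [-1.1, 0.1], [0.5, -0.1], [0.6, 1.1], [1.7, -0.9], [-1.1, 0.7], [0.2, -0.2]]
plunger [ 0.6369 -0.083 ]
long [ 0.5673 -0.0125]
short [0.5576 0.0014]
plunger seen [np.float64(162.0), np.float64(22.5)] [ 0.6376 -0.0816  0.052 ] 1304
```

Poses agree across views. I'm going over the cream spacer.

```bash
python3 -m pendant '[{"dx":3.41,"dy":1.31,"dz":0,"wx":0,"wy":0,"wz":0},{"dx":3.41,"dy":1.31,"dz":0,"wx":0,"wy":0,"wz":0},{"dx":3.41,"dy":1.31,"dz":0,"wx":0,"wy":0,"wz":0},{"dx":3.41,"dy":1.31,"dz":0,"wx":0,"wy":0,"wz":0},{"dx":0,"dy":0,"dz":0,"wx":0,"wy":0,"wz":-7},{"dx":0,"dy":0,"dz":0,"wx":0,"wy":0,"wz":-7},{"dx":0,"dy":0,"dz":0,"wx":0,"wy":0,"wz":-7},{"dx":0,"dy":0,"dz":0,"wx":0,"wy":0,"wz":-7},{"dx":0,"dy":0,"dz":0,"wx":0,"wy":0,"wz":-7},{"dx":0,"dy":0,"dz":0,"wx":0,"wy":0,"wz":-7},{"dx":0,"dy":0,"dz":0,"wx":0,"wy":0,"wz":-7},{"dx":0,"dy":0,"dz":0,"wx":0,"wy":0,"wz":-7},{"dx":0,"dy":0,"dz":3.5,"wx":0,"wy":0,"wz":0},{"dx":0,"dy":0,"dz":3.5,"wx":0,"wy":0,"wz":0},{"dx":0,"dy":0,"dz":3.5,"wx":0,"wy":0,"wz":0},{"dx":0,"dy":0,"dz":3,"wx":0,"wy":0,"wz":0},{"dx":0,"dy":0,"dz":0,"wx":0,"wy":0,"wz":0},{"dx":0,"dy":0,"dz":0,"wx":0,"wy":0,"wz":0}]' 7.5
python3 - <<'E'
from h import *
w=optics.read_camera("wrist");h=hsv(w); cv2.imwrite("pics/w4.png",w["pixels"][:,:,::-1])
sc=optics.read_camera("scene"); print(optics.recognise(w,"spacer_cream")[:2],optics.recognise(sc,"spacer_cream")[:2])
E
```

```text
time: 4.77
tcp_pos: [0.5942, -0.2354, 0.2685]
ee_rot: [[0.561, 0.828, -0.003], [0.828, -0.561, 0.001], [-0.001, -0.004, -1.0]]
ft_force: [0.9, -0.3, 0.8]
finger_gap: 0.0752
grip_force: 0.0
[{'point': [258.0, 204.8], 'p': 0.83}] [{'point': [158.6, 245.2], 'p': 0.6}, {'point': [379.2, 192.8], 'p': 0.27}]
```

View pics/w4.png

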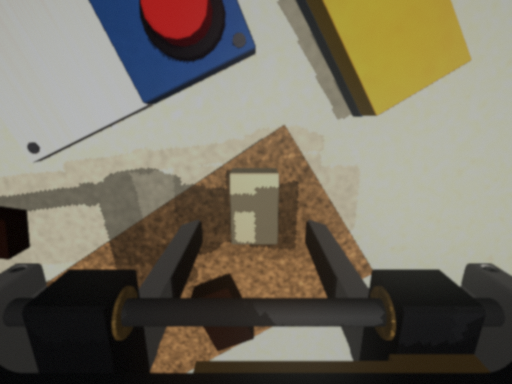

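The cream block sits at (254,209), square to the fingers and within 3 mm of the grasp axis. Descending and gripping.

```bash
python3 -m pendant '[{"dx":0.25,"dy":-0.1,"dz":2,"wx":0,"wy":0,"wz":0},{"dx":0,"dy":0,"dz":2,"wx":0,"wy":0,"wz":0},{"dx":0,"dy":0,"dz":1.35,"wx":0,"wy":0,"wz":0},{"dx":0,"dy":0,"dz":0,"wx":0,"wy":0,"wz":0},{"dx":0,"dy":0,"dz":0,"wx":0,"wy":0,"wz":0}]' 7.5 && python3 -m pendant '[{"dx":0,"dy":0,"dz":0,"wx":0,"wy":0,"wz":0},{"dx":0,"dy":0,"dz":0,"wx":0,"wy":0,"wz":0},{"dx":0,"dy":0,"dz":0,"wx":0,"wy":0,"wz":0},{"dx":0,"dy":0,"dz":0,"wx":0,"wy":0,"wz":0},{"dx":0,"dy":0,"dz":0,"wx":0,"wy":0,"wz":0},{"dx":0,"dy":0,"dz":0,"wx":0,"wy":0,"wz":0},{"dx":0,"dy":0,"dz":0,"wx":0,"wy":0,"wz":0},{"dx":0,"dy":0,"dz":0,"wx":0,"wy":0,"wz":0}]' 0 20
```

```text
time: 5.38
tcp_pos: [0.5962, -0.2318, 0.2173]
ee_rot: [[0.559, 0.829, 0.001], [0.829, -0.559, -0.001], [0.0, 0.001, -1.0]]
ft_force: [0.5, 0.4, 0.5]
finger_gap: 0.0748
grip_force: 0.0
time: 6.05
tcp_pos: [0.5959, -0.2316, 0.2166]
ee_rot: [[0.559, 0.829, 0.001], [0.829, -0.559, -0.0], [-0.0, 0.001, -1.0]]
ft_force: [-0.5, -0.1, 3.3]
finger_gap: 0.0415
grip_force: 20.0
```

```bash
python3 -m pendant '[{"dx":0,"dy":0,"dz":-3,"wx":0,"wy":0,"wz":0},{"dx":0,"dy":0,"dz":-3,"wx":0,"wy":0,"wz":0},{"dx":2.21,"dy":-2.13,"dz":0,"wx":0,"wy":0,"wz":0},{"dx":2.21,"dy":-2.13,"dz":0,"wx":0,"wy":0,"wz":0},{"dx":2.21,"dy":-2.13,"dz":0,"wx":0,"wy":0,"wz":0},{"dx":2.21,"dy":-2.13,"dz":0,"wx":0,"wy":0,"wz":0},{"dx":2.21,"dy":-2.13,"dz":0,"wx":0,"wy":0,"wz":0},{"dx":2.21,"dy":-2.13,"dz":0,"wx":0,"wy":0,"wz":0},{"dx":2.21,"dy":-2.13,"dz":0,"wx":0,"wy":0,"wz":0},{"dx":0,"dy":0,"dz":0,"wx":0,"wy":0,"wz":-5.95},{"dx":0,"dy":0,"dz":0,"wx":0,"wy":0,"wz":-5.95},{"dx":0,"dy":0,"dz":0,"wx":0,"wy":0,"wz":-5.95},{"dx":0,"dy":0,"dz":0,"wx":0,"wy":0,"wz":-5.95},{"dx":0,"dy":0,"dz":0,"wx":0,"wy":0,"wz":0},{"dx":0,"dy":0,"dz":0,"wx":0,"wy":0,"wz":0},{"dx":0,"dy":0,"dz":0,"wx":0,"wy":0,"wz":0}]'
python3 - <<'E'
from h import *
w=optics.read_camera("wrist");h=hsv(w); cv2.imwrite("pics/w5.png",w["pixels"][:,:,::-1])
print(sensors.sense()["tcp_pos"])
E
```

```text
time: 7.38
tcp_pos: [0.5587, -0.02, 0.2759]
ee_rot: [[0.179, 0.984, -0.0], [0.984, -0.179, -0.0], [-0.0, -0.0, -1.0]]
ft_force: [0.3, -0.4, -0.6]
finger_gap: 0.042
grip_force: 20.0
[ 0.55870475 -0.02000215  0.27597262]
```

View pics/w5.png

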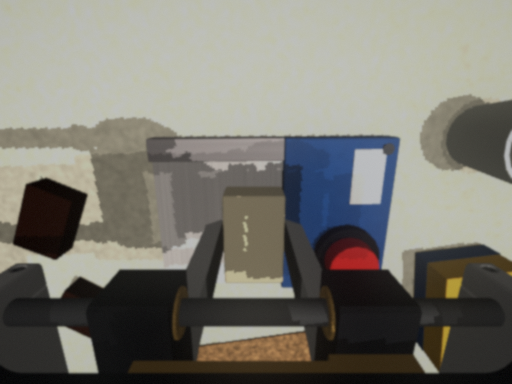

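The held cream block is at (254,235), square to the deck edge (column 285) and to the stop above it. Lowering onto the platform.

```bash
python3 -m pendant '[{"dx":0,"dy":0,"dz":2,"wx":0,"wy":0,"wz":0},{"dx":0,"dy":0,"dz":2,"wx":0,"wy":0,"wz":0},{"dx":0,"dy":0,"dz":0.7,"wx":0,"wy":0,"wz":0},{"dx":0,"dy":0,"dz":0.3,"wx":0,"wy":0,"wz":0},{"dx":0,"dy":0,"dz":0,"wx":0,"wy":0,"wz":0},{"dx":0,"dy":0,"dz":0,"wx":0,"wy":0,"wz":0},{"dx":0,"dy":0,"dz":0,"wx":0,"wy":0,"wz":0}]' && python3 -m pendant '[{"dx":0.1,"dy":0.1,"dz":0,"wx":0,"wy":0,"wz":0},{"dx":0.1,"dy":0.1,"dz":0,"wx":0,"wy":0,"wz":0},{"dx":0.1,"dy":0.1,"dz":0,"wx":0,"wy":0,"wz":0},{"dx":0.1,"dy":0.1,"dz":0,"wx":0,"wy":0,"wz":0},{"dx":0,"dy":0.1,"dz":0,"wx":0,"wy":0,"wz":0},{"dx":0,"dy":0.1,"dz":0,"wx":0,"wy":0,"wz":0},{"dx":0,"dy":0.1,"dz":0,"wx":0,"wy":0,"wz":0},{"dx":0,"dy":0,"dz":0,"wx":0,"wy":0,"wz":0},{"dx":0,"dy":0,"dz":0,"wx":0,"wy":0,"wz":0}]'
```

```text
time: 8.02
tcp_pos: [0.5592, -0.02, 0.2267]
ee_rot: [[0.178, 0.984, 0.001], [0.984, -0.178, -0.0], [0.0, 0.001, -1.0]]
ft_force: [0.9, 0.8, -0.6]
finger_gap: 0.0415
grip_force: 20.0
time: 8.77
tcp_pos: [0.5657, -0.0171, 0.2259]
ee_rot: [[0.177, 0.984, -0.002], [0.984, -0.177, 0.0], [-0.0, -0.002, -1.0]]
ft_force: [-2.8, -0.6, 0.8]
finger_gap: 0.0419
grip_force: 20.0
```

```bash
python3 -m pendant '[{"dx":0.1,"dy":0.1,"dz":0,"wx":0,"wy":0,"wz":0},{"dx":0.1,"dy":0.1,"dz":0,"wx":0,"wy":0,"wz":0},{"dx":0.1,"dy":0,"dz":0,"wx":0,"wy":0,"wz":0},{"dx":0.1,"dy":0,"dz":0,"wx":0,"wy":0,"wz":0},{"dx":0,"dy":0,"dz":0,"wx":0,"wy":0,"wz":0}]' && python3 -m pendant '[{"dx":0.1,"dy":0,"dz":0,"wx":0,"wy":0,"wz":0},{"dx":0.1,"dy":0,"dz":0,"wx":0,"wy":0,"wz":0},{"dx":0,"dy":0,"dz":0,"wx":0,"wy":0,"wz":0}]'  && python3 -m pendant '[{"dx":0.1,"dy":0,"dz":0,"wx":0,"wy":0,"wz":0},{"dx":0.1,"dy":0,"dz":0,"wx":0,"wy":0,"wz":0},{"dx":0,"dy":0,"dz":0,"wx":0,"wy":0,"wz":0}]'
```

```text
time: 9.18
tcp_pos: [0.567, -0.0143, 0.2257]
ee_rot: [[0.176, 0.984, -0.007], [0.984, -0.176, -0.002], [-0.003, -0.006, -1.0]]
ft_force: [-6.7, -3.8, 2.9]
finger_gap: 0.0414
grip_force: 20.0
time: 9.43
tcp_pos: [0.5674, -0.0124, 0.2257]
ee_rot: [[0.176, 0.984, -0.007], [0.984, -0.176, -0.002], [-0.003, -0.006, -1.0]]
ft_force: [-7.6, -3.6, 2.1]
finger_gap: 0.0417
grip_force: 20.0
time: 9.68
tcp_pos: [0.5677, -0.0104, 0.2257]
ee_rot: [[0.176, 0.984, -0.007], [0.984, -0.176, -0.002], [-0.003, -0.006, -1.0]]
ft_force: [-8.1, -3.1, 3.2]
finger_gap: 0.0418
grip_force: 20.0
```

```bash
python3 -m pendant '[{"dx":0.1,"dy":0,"dz":0,"wx":0,"wy":0,"wz":0},{"dx":0.1,"dy":0,"dz":0,"wx":0,"wy":0,"wz":0},{"dx":0,"dy":0,"dz":0,"wx":0,"wy":0,"wz":0}]'
python3 - <<'E'
from h import *
w=optics.read_camera("wrist"); cv2.imwrite("pics/w6.png",cv2.resize(w["pixels"][100:300,140:340,::-1],None,fx=3,fy=3,interpolation=cv2.INTER_CUBIC))
E
```

```text
time: 9.93
tcp_pos: [0.568, -0.0087, 0.2257]
ee_rot: [[0.176, 0.984, -0.007], [0.984, -0.176, -0.003], [-0.004, -0.006, -1.0]]
ft_force: [-6.5, -4.3, 3.1]
finger_gap: 0.0416
grip_force: 20.0
```

View pics/w6.png

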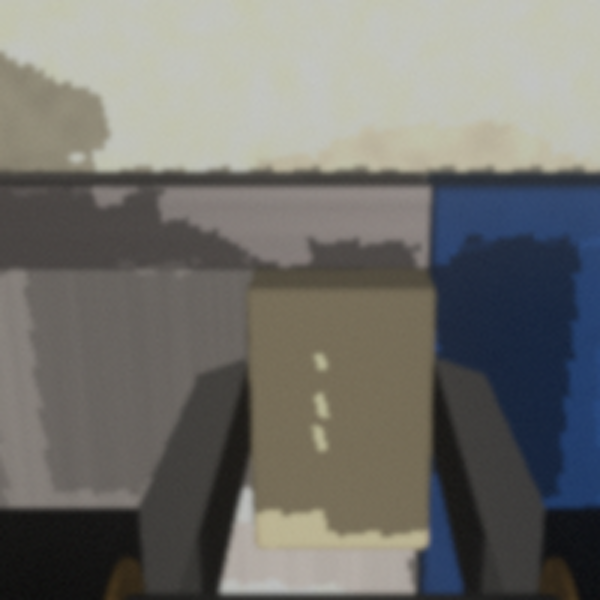

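```bash
cat > loc.py <<'E'
from h import *
import sys
J=(.5938,.0162,np.radians(-10.18))
def local(X):
    c,s=np.cos(J[2]),np.sin(J[2]); d=np.asarray(X)[:2]-J[:2]; return np.array([c*d[0]+s*d[1],-s*d[0]+c*d[1]])
def pts(w,P,z,f=1,off=(0,0)):
    return np.array([local(back(w,((a+.5)/f-.5+off[0],(b+.5)/f-.5+off[1]),z)) for a,b in P])*1000
E
python3 - <<'E'
from loc import *
w=optics.read_camera("wrist")
print("block top",pts(w,[(248,288),(436,288),(430,548),(257,548)],.038,3,(140,100)).round(1))
print("deck edge/stop edge",pts(w,[(431,200),(300,268),(150,268)],.022,3,(140,100)).round(1))
print(local(sensors.sense()["tcp_pos"]))
E
```

```text
block top [[-41.8   1.9]
 [ -0.8   2. ]
 [  0.  -63.5]
 [-41.7 -63.7]]
deck edge/stop edge [[ -0.8  18.4]
 [-31.3   2. ]
 [-66.9   1.9]]
[-0.02098484 -0.0290424 ]
```

The block's edges coincide with both fences (deck edge -0.8, stop edge 2.0 mm), so it is flush. Releasing, then moving to the plunger.

```bash
python3 -m pendant '[{"dx":0,"dy":0,"dz":0,"wx":0,"wy":0,"wz":0},{"dx":0,"dy":0,"dz":0,"wx":0,"wy":0,"wz":0},{"dx":0,"dy":0,"dz":0,"wx":0,"wy":0,"wz":0},{"dx":0,"dy":0,"dz":-2,"wx":0,"wy":0,"wz":0},{"dx":0,"dy":0,"dz":-3,"wx":0,"wy":0,"wz":0},{"dx":0,"dy":0,"dz":-3,"wx":0,"wy":0,"wz":0},{"dx":0,"dy":0,"dz":0,"wx":0,"wy":0,"wz":0}]' 5.5 && python3 -m pendant '[{"dx":-1.98,"dy":2.71,"dz":0,"wx":0,"wy":0,"wz":0},{"dx":-1.98,"dy":2.71,"dz":0,"wx":0,"wy":0,"wz":0},{"dx":-1.98,"dy":2.71,"dz":0,"wx":0,"wy":0,"wz":0},{"dx":0,"dy":0,"dz":0,"wx":0,"wy":0,"wz":0},{"dx":0,"dy":0,"dz":0,"wx":0,"wy":0,"wz":0}]' 0
python3 - <<'E'
from h import *
w=optics.read_camera("wrist"); cv2.imwrite("pics/w7.png",w["pixels"][:,:,::-1])
E
```

```text
time: 10.62
tcp_pos: [0.5729, -0.0078, 0.3123]
ee_rot: [[0.177, 0.984, 0.014], [0.984, -0.177, -0.001], [0.001, 0.014, -1.0]]
ft_force: [0.7, -0.2, 0.8]
finger_gap: 0.055
grip_force: 0.0
time: 11.03
tcp_pos: [0.6408, -0.0818, 0.3055]
ee_rot: [[0.179, 0.984, 0.001], [0.984, -0.179, 0.0], [0.0, 0.001, -1.0]]
ft_force: [-0.7, 0.4, -0.7]
finger_gap: 0.0249
grip_force: 0.0
```

View pics/w7.png

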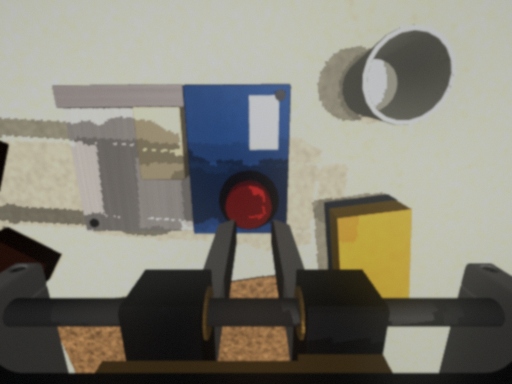

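The released block sits at cols 135-183, rows 108-180, tight in the corner. The plunger is at (248,202) under the fingers. Pressing now.

```bash
python3 -m pendant '[{"dx":0,"dy":-0.3,"dz":0,"wx":0,"wy":0,"wz":0},{"dx":0,"dy":0,"dz":2.5,"wx":0,"wy":0,"wz":0},{"dx":0,"dy":0,"dz":2.2,"wx":0,"wy":0,"wz":0},{"dx":0,"dy":0,"dz":0.8,"wx":0,"wy":0,"wz":0},{"dx":0,"dy":0,"dz":0.8,"wx":0,"wy":0,"wz":0},{"dx":0,"dy":0,"dz":0.7,"wx":0,"wy":0,"wz":0},{"dx":0,"dy":0,"dz":0,"wx":0,"wy":0,"wz":0},{"dx":0,"dy":0,"dz":0,"wx":0,"wy":0,"wz":0},{"dx":0,"dy":0,"dz":0,"wx":0,"wy":0,"wz":0},{"dx":0,"dy":0,"dz":0,"wx":0,"wy":0,"wz":0},{"dx":0,"dy":0,"dz":0,"wx":0,"wy":0,"wz":0}]'
```

```text
time: 12.0
tcp_pos: [0.6346, -0.0787, 0.2384]
ee_rot: [[0.176, 0.984, -0.004], [0.984, -0.176, 0.001], [0.001, -0.004, -1.0]]
ft_force: [-6.4, 1.9, 10.1]
finger_gap: 0.0007
grip_force: 5.6
```

```bash
python3 -m pendant '[{"dx":0,"dy":0,"dz":0.3,"wx":0,"wy":0,"wz":0},{"dx":0,"dy":0,"dz":0.2,"wx":0,"wy":0,"wz":0},{"dx":0,"dy":0,"dz":0,"wx":0,"wy":0,"wz":0},{"dx":0,"dy":0,"dz":0,"wx":0,"wy":0,"wz":0},{"dx":0,"dy":0,"dz":0,"wx":0,"wy":0,"wz":0},{"dx":0,"dy":0,"dz":0,"wx":0,"wy":0,"wz":0}]'
python3 - <<'E'
from loc import *
for n in("scene","side"):
    p=optics.read_camera(n); cv2.imwrite(f"pics/{n}1.png",p["pixels"][:,:,::-1])
a=cv2.imread("pics/side1.png")[130:230,180:320]; cv2.imwrite("pics/s1c.png",cv2.resize(a,None,fx=5,fy=5,interpolation=cv2.INTER_CUBIC))
E
```

```text
time: 12.5
tcp_pos: [0.6344, -0.0786, 0.2372]
ee_rot: [[0.176, 0.984, -0.002], [0.984, -0.176, 0.001], [0.001, -0.002, -1.0]]
ft_force: [-10.8, 2.3, 28.9]
finger_gap: 0.0002
grip_force: 14.5
```

View pics/s1c.png

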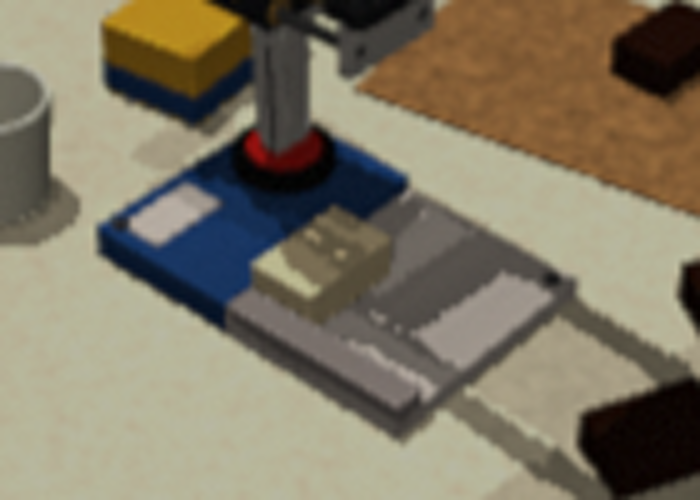

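Side crop: the cream block lies flush between the blue deck and the stop (around (320,260) in the crop). The plunger is bottomed at 29 N. Mark 1 is done. Next I rise and regrip the block.

```bash
python3 -m pendant '[{"dx":0,"dy":0,"dz":-1,"wx":0,"wy":0,"wz":0},{"dx":0,"dy":0,"dz":-3,"wx":0,"wy":0,"wz":0},{"dx":0,"dy":0,"dz":-3.5,"wx":0,"wy":0,"wz":0},{"dx":1.84,"dy":-2.59,"dz":0,"wx":0,"wy":0,"wz":0},{"dx":1.84,"dy":-2.59,"dz":0,"wx":0,"wy":0,"wz":0},{"dx":1.84,"dy":-2.59,"dz":0,"wx":0,"wy":0,"wz":0},{"dx":0,"dy":0,"dz":0,"wx":0,"wy":0,"wz":0},{"dx":0,"dy":0,"dz":0,"wx":0,"wy":0,"wz":0},{"dx":0,"dy":0,"dz":0,"wx":0,"wy":0,"wz":0}]' 6.5
python3 - <<'E'
from loc import *
w=optics.read_camera("wrist"); print(optics.recognise(w,"spacer_cream")[:2]); s=sensors.sense()
print(local(s["tcp_pos"]),[local(back(w,d["point"],.033)).round(4) for d in optics.recognise(w,"spacer_cream")[:2]])
E
```

```text
time: 13.35
tcp_pos: [0.5702, -0.0117, 0.3071]
ee_rot: [[0.176, 0.984, 0.003], [0.984, -0.176, -0.001], [-0.0, 0.003, -1.0]]
ft_force: [-0.3, -0.9, 0.1]
finger_gap: 0.0568
grip_force: 0.0
[{'point': [250.6, 198.8], 'p': 0.91}]
[-0.01756763 -0.03228774] [array([-0.0195, -0.0295])]
```

```bash
python3 -m pendant '[{"dx":0,"dy":-0.25,"dz":3,"wx":0,"wy":0,"wz":0},{"dx":0,"dy":0,"dz":3,"wx":0,"wy":0,"wz":0},{"dx":0,"dy":0,"dz":2.1,"wx":0,"wy":0,"wz":0},{"dx":0,"dy":0,"dz":0,"wx":0,"wy":0,"wz":0},{"dx":0,"dy":0,"dz":0,"wx":0,"wy":0,"wz":0}]' 6.5 && python3 -m pendant '[{"dx":0,"dy":0,"dz":0,"wx":0,"wy":0,"wz":0},{"dx":0,"dy":0,"dz":0,"wx":0,"wy":0,"wz":0},{"dx":0,"dy":0,"dz":0,"wx":0,"wy":0,"wz":0},{"dx":0,"dy":0,"dz":0,"wx":0,"wy":0,"wz":0},{"dx":0,"dy":0,"dz":0,"wx":0,"wy":0,"wz":0},{"dx":0,"dy":0,"dz":0,"wx":0,"wy":0,"wz":0}]' 0 20
```

```text
time: 13.92
tcp_pos: [0.568, -0.0122, 0.2241]
ee_rot: [[0.178, 0.984, -0.002], [0.984, -0.178, 0.0], [-0.0, -0.001, -1.0]]
ft_force: [-0.4, 0.1, 0.4]
finger_gap: 0.0652
grip_force: 0.0
time: 14.42
tcp_pos: [0.5667, -0.0115, 0.2254]
ee_rot: [[0.177, 0.984, -0.002], [0.984, -0.177, -0.0], [-0.0, -0.002, -1.0]]
ft_force: [-1.9, 1.1, 2.0]
finger_gap: 0.042
grip_force: 2.2
```

```bash
python3 -m pendant '[{"dx":0,"dy":0,"dz":0,"wx":0,"wy":0,"wz":0},{"dx":0,"dy":0,"dz":0,"wx":0,"wy":0,"wz":0},{"dx":0,"dy":-0.2,"dz":0,"wx":0,"wy":0,"wz":0},{"dx":0,"dy":0,"dz":-2.5,"wx":0,"wy":0,"wz":0},{"dx":0,"dy":0,"dz":-2.5,"wx":0,"wy":0,"wz":0},{"dx":0,"dy":0,"dz":0,"wx":0,"wy":0,"wz":0}]' 0 25 && python3 -m pendant '[{"dx":0,"dy":0,"dz":0,"wx":0,"wy":0,"wz":7},{"dx":0,"dy":0,"dz":0,"wx":0,"wy":0,"wz":7},{"dx":0,"dy":0,"dz":0,"wx":0,"wy":0,"wz":7},{"dx":0,"dy":0,"dz":0,"wx":0,"wy":0,"wz":7},{"dx":0,"dy":0,"dz":0,"wx":0,"wy":0,"wz":7},{"dx":0,"dy":0,"dz":0,"wx":0,"wy":0,"wz":7},{"dx":0,"dy":0,"dz":0,"wx":0,"wy":0,"wz":7},{"dx":0,"dy":0,"dz":0,"wx":0,"wy":0,"wz":7},{"dx":0,"dy":0,"dz":0,"wx":0,"wy":0,"wz":7},{"dx":0,"dy":0,"dz":0,"wx":0,"wy":0,"wz":7},{"dx":0,"dy":0,"dz":0,"wx":0,"wy":0,"wz":7},{"dx":0,"dy":0,"dz":0,"wx":0,"wy":0,"wz":7},{"dx":0,"dy":0,"dz":0,"wx":0,"wy":0,"wz":6},{"dx":0,"dy":0,"dz":0,"wx":0,"wy":0,"wz":0},{"dx":0,"dy":0,"dz":0,"wx":0,"wy":0,"wz":0}]'
python3 - <<'E'
from loc import *
w=optics.read_camera("wrist"); s=sensors.sense();c=optics.recognise(w,"spacer_cream")[:2];print(c,local(s["tcp_pos"]), s["ft_force"])
print([local(back(w,d["point"],s["tcp_pos"][2]-.19)) for d in c])
E
```

```text
time: 14.92
tcp_pos: [0.5682, -0.0114, 0.2794]
ee_rot: [[0.177, 0.984, 0.012], [0.984, -0.177, -0.001], [0.001, 0.012, -1.0]]
ft_force: [0.9, 0.0, -1.4]
finger_gap: 0.0413
grip_force: 25.0
time: 16.17
tcp_pos: [0.5659, -0.0112, 0.2746]
ee_rot: [[0.985, -0.175, 0.001], [-0.175, -0.985, -0.0], [0.001, -0.0, -1.0]]
ft_force: [-0.0, -0.1, -0.7]
finger_gap: 0.042
grip_force: 25.0
[{'point': [254.9, 231.2], 'p': 0.56}] [-0.02272202 -0.03193027] [-0.12316965 -0.37719551 -1.00171799]
[array([-0.01730401, -0.03184295])]
```

```bash
python3 -m pendant '[{"dx":-1.75,"dy":-0.4,"dz":0,"wx":0,"wy":0,"wz":0},{"dx":0,"dy":0,"dz":2.5,"wx":0,"wy":0,"wz":0},{"dx":0,"dy":0,"dz":2,"wx":0,"wy":0,"wz":0},{"dx":0,"dy":0,"dz":0.4,"wx":0,"wy":0,"wz":0},{"dx":0,"dy":0,"dz":0,"wx":0,"wy":0,"wz":0},{"dx":0,"dy":0,"dz":0,"wx":0,"wy":0,"wz":0},{"dx":0,"dy":0,"dz":0,"wx":0,"wy":0,"wz":0}]' && python3 -m pendant '[{"dx":0.1,"dy":-0.1,"dz":0,"wx":0,"wy":0,"wz":0},{"dx":0.1,"dy":-0.1,"dz":0,"wx":0,"wy":0,"wz":0},{"dx":0.1,"dy":-0.1,"dz":0,"wx":0,"wy":0,"wz":0},{"dx":0.1,"dy":-0.1,"dz":0,"wx":0,"wy":0,"wz":0},{"dx":0.1,"dy":-0.1,"dz":0,"wx":0,"wy":0,"wz":0},{"dx":0,"dy":0,"dz":0,"wx":0,"wy":0,"wz":0},{"dx":0,"dy":0,"dz":0,"wx":0,"wy":0,"wz":0}]'; python3 -m pendant '[{"dx":0.1,"dy":-0.1,"dz":0,"wx":0,"wy":0,"wz":0},{"dx":0.1,"dy":-0.1,"dz":0,"wx":0,"wy":0,"wz":0},{"dx":0.1,"dy":-0.1,"dz":0,"wx":0,"wy":0,"wz":0},{"dx":0,"dy":0,"dz":0,"wx":0,"wy":0,"wz":0}]'; python3 -c "
from loc import *; print(local(sensors.sense()['tcp_pos']))"
```

```text
time: 16.85
tcp_pos: [0.5494, -0.0042, 0.2264]
ee_rot: [[0.984, -0.177, 0.001], [-0.177, -0.984, -0.0], [0.001, 0.0, -1.0]]
ft_force: [0.5, 0.6, -0.7]
finger_gap: 0.0416
grip_force: 25.0
time: 17.43
tcp_pos: [0.5549, -0.0, 0.2261]
ee_rot: [[0.984, -0.177, 0.0], [-0.177, -0.984, -0.0], [0.0, 0.0, -1.0]]
ft_force: [0.5, -0.2, -1.0]
finger_gap: 0.0418
grip_force: 25.0
time: 17.77
tcp_pos: [0.5573, 0.0023, 0.2257]
ee_rot: [[0.984, -0.177, -0.004], [-0.177, -0.984, -0.0], [-0.004, 0.001, -1.0]]
ft_force: [-3.7, -1.3, 0.3]
finger_gap: 0.0416
grip_force: 25.0
[-0.03344342 -0.02012167]
```

```bash
python3 -m pendant '[{"dx":0.1,"dy":-0.1,"dz":0,"wx":0,"wy":0,"wz":0},{"dx":0.1,"dy":-0.1,"dz":0,"wx":0,"wy":0,"wz":0},{"dx":0,"dy":0,"dz":0,"wx":0,"wy":0,"wz":0}]'; python3 -m pendant '[{"dx":0.1,"dy":-0.1,"dz":0,"wx":0,"wy":0,"wz":0},{"dx":0.1,"dy":-0.1,"dz":0,"wx":0,"wy":0,"wz":0},{"dx":0,"dy":0,"dz":0,"wx":0,"wy":0,"wz":0}]';  python3 -c "
from loc import *; print(local(sensors.sense()['tcp_pos']))"
```

```text
time: 18.02
tcp_pos: [0.5583, 0.003, 0.2257]
ee_rot: [[0.984, -0.175, -0.008], [-0.175, -0.985, -0.003], [-0.007, 0.004, -1.0]]
ft_force: [-7.1, -4.9, 4.4]
finger_gap: 0.0416
grip_force: 25.0
time: 18.27
tcp_pos: [0.5592, 0.0036, 0.2256]
ee_rot: [[0.985, -0.174, -0.012], [-0.174, -0.985, -0.006], [-0.011, 0.008, -1.0]]
ft_force: [-12.3, -10.1, 7.6]
finger_gap: 0.0418
grip_force: 25.0
[-0.03181142 -0.0185629 ]
```

```bash
python3 -m pendant '[{"dx":0,"dy":0,"dz":0,"wx":0,"wy":0,"wz":0},{"dx":0,"dy":0,"dz":0,"wx":0,"wy":0,"wz":0},{"dx":0,"dy":0,"dz":0,"wx":0,"wy":0,"wz":0},{"dx":0,"dy":0,"dz":-2,"wx":0,"wy":0,"wz":0},{"dx":0,"dy":0,"dz":-3,"wx":0,"wy":0,"wz":0},{"dx":0,"dy":0,"dz":-3,"wx":0,"wy":0,"wz":0},{"dx":0,"dy":0,"dz":0,"wx":0,"wy":0,"wz":0}]' 5.5 && python3 -m pendant '[{"dx":2.97,"dy":2.38,"dz":0,"wx":0,"wy":0,"wz":0},{"dx":2.97,"dy":2.38,"dz":0,"wx":0,"wy":0,"wz":0},{"dx":2.97,"dy":2.38,"dz":0,"wx":0,"wy":0,"wz":0},{"dx":0,"dy":0,"dz":0,"wx":0,"wy":0,"wz":0},{"dx":0,"dy":0,"dz":0,"wx":0,"wy":0,"wz":0},{"dx":0,"dy":0,"dz":0,"wx":0,"wy":0,"wz":0}]' 0
python3 - <<'E'
from loc import *
w=optics.read_camera("wrist"); c=optics.recognise(w,"spacer_cream"); print(c[:2],[local(back(w,d["point"],.036)).round(4) for d in c[:2]])
for n in("scene","side"):
    p=optics.read_camera(n); c=optics.recognise(p,"spacer_cream"); print(n,[(round(d["p"],2),local(back(p,d["point"],.03)).round(4)) for d in c[:2]])
    cv2.imwrite(f"pics/{n}2.png",p["pixels"][:,:,::-1])
cv2.imwrite("pics/w8.png",w["pixels"][:,:,::-1])
E
```

```text
time: 18.85
tcp_pos: [0.5658, 0.0057, 0.3122]
ee_rot: [[0.984, -0.177, 0.014], [-0.177, -0.984, -0.001], [0.014, -0.002, -1.0]]
ft_force: [0.8, -0.2, 0.2]
finger_gap: 0.0543
grip_force: 0.0
time: 19.35
tcp_pos: [0.6378, -0.0802, 0.3054]
ee_rot: [[0.984, -0.178, -0.001], [-0.178, -0.984, 0.001], [-0.001, -0.001, -1.0]]
ft_force: [-0.1, -0.1, 0.1]
finger_gap: 0.0185
grip_force: 0.0
[{'point': [193.5, 259.1], 'p': 0.97}] [array([-0.0025, -0.023 ])]
scene [(0.78, array([-0.039 , -0.0213]))]
side [(0.96, array([-0.0295, -0.018 ]))]
```

```bash
python3 -m pendant '[{"dx":0,"dy":0,"dz":2.5,"wx":0,"wy":0,"wz":0},{"dx":0,"dy":0,"dz":2.2,"wx":0,"wy":0,"wz":0},{"dx":0,"dy":0,"dz":0.8,"wx":0,"wy":0,"wz":0},{"dx":0,"dy":0,"dz":0.8,"wx":0,"wy":0,"wz":0},{"dx":0,"dy":0,"dz":0.7,"wx":0,"wy":0,"wz":0},{"dx":0,"dy":0,"dz":0.4,"wx":0,"wy":0,"wz":0},{"dx":0,"dy":0,"dz":0,"wx":0,"wy":0,"wz":0},{"dx":0,"dy":0,"dz":0,"wx":0,"wy":0,"wz":0},{"dx":0,"dy":0,"dz":0,"wx":0,"wy":0,"wz":0},{"dx":0,"dy":0,"dz":0,"wx":0,"wy":0,"wz":0},{"dx":0,"dy":0,"dz":0,"wx":0,"wy":0,"wz":0},{"dx":0,"dy":0,"dz":0,"wx":0,"wy":0,"wz":0}]'
python3 - <<'E'
from loc import *
p=optics.read_camera("side"); a=p["pixels"][130:230,180:320,::-1]
q=optics.read_camera("scene"); b=q["pixels"][180:280,190:310,::-1]
f=lambda x:cv2.resize(x,(400,300*1),interpolation=cv2.INTER_CUBIC)
cv2.imwrite("pics/both3.png",np.hstack([f(a),f(b)]))
E
```

```text
time: 20.65
tcp_pos: [0.6366, -0.0797, 0.2372]
ee_rot: [[0.984, -0.177, -0.001], [-0.177, -0.984, 0.0], [-0.001, -0.0, -1.0]]
ft_force: [-9.3, 2.2, 23.2]
finger_gap: -0.0001
grip_force: 11.9
```

View pics/both3.png

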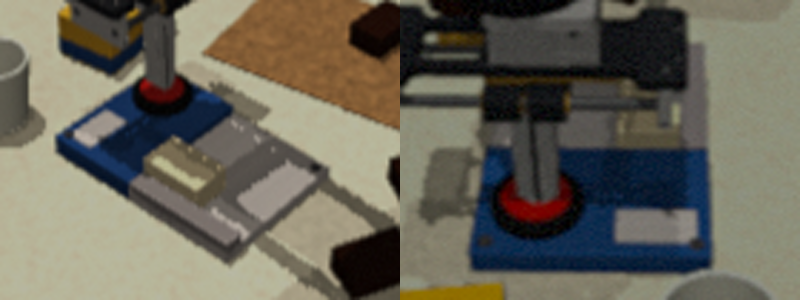

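The cream spacer shows lengthwise, flush in the corner, with the plunger bottomed (23 N). Mark 2 is done. Next: regrip it for the tray.

```bash
python3 -m pendant '[{"dx":0,"dy":0,"dz":-1,"wx":0,"wy":0,"wz":0},{"dx":0,"dy":0,"dz":-3,"wx":0,"wy":0,"wz":0},{"dx":0,"dy":0,"dz":-3.4,"wx":0,"wy":0,"wz":0},{"dx":-3.07,"dy":-2.26,"dz":0,"wx":0,"wy":0,"wz":0},{"dx":-3.07,"dy":-2.26,"dz":0,"wx":0,"wy":0,"wz":0},{"dx":-3.07,"dy":-2.26,"dz":0,"wx":0,"wy":0,"wz":0},{"dx":0,"dy":0,"dz":0,"wx":0,"wy":0,"wz":0},{"dx":0,"dy":0,"dz":0,"wx":0,"wy":0,"wz":0},{"dx":0,"dy":0,"dz":0,"wx":0,"wy":0,"wz":0},{"dx":0,"dy":0,"dz":2.5,"wx":0,"wy":0,"wz":0},{"dx":0,"dy":0,"dz":0,"wx":0,"wy":0,"wz":0},{"dx":0,"dy":0,"dz":0,"wx":0,"wy":0,"wz":0}]' 6.5
python3 - <<'E'
from loc import *
w=optics.read_camera("wrist"); s=sensors.sense()
print(local(s["tcp_pos"]),[local(back(w,d["point"],.033)).round(4) for d in optics.recognise(w,"spacer_cream")[:2]])
E
```

```text
time: 21.75
tcp_pos: [0.5598, 0.0017, 0.2803]
ee_rot: [[0.984, -0.178, -0.002], [-0.178, -0.984, -0.0], [-0.002, 0.0, -1.0]]
ft_force: [0.2, -0.1, -0.7]
finger_gap: 0.0648
grip_force: 0.0
[-0.0305605 -0.0201623] [array([-0.0338, -0.0197])]
```

```bash
python3 -m pendant '[{"dx":-0.25,"dy":0,"dz":3,"wx":0,"wy":0,"wz":0},{"dx":0,"dy":0,"dz":2.4,"wx":0,"wy":0,"wz":0},{"dx":0,"dy":0,"dz":0,"wx":0,"wy":0,"wz":0},{"dx":0,"dy":0,"dz":0,"wx":0,"wy":0,"wz":0}]' 6.5 && python3 -m pendant '[{"dx":0,"dy":0,"dz":0,"wx":0,"wy":0,"wz":0},{"dx":0,"dy":0,"dz":0,"wx":0,"wy":0,"wz":0},{"dx":0,"dy":0,"dz":0,"wx":0,"wy":0,"wz":0},{"dx":0,"dy":0,"dz":0,"wx":0,"wy":0,"wz":0},{"dx":0,"dy":0,"dz":0,"wx":0,"wy":0,"wz":0},{"dx":0,"dy":0,"dz":0,"wx":0,"wy":0,"wz":0},{"dx":-0.3,"dy":0.2,"dz":-0.5,"wx":0,"wy":0,"wz":0},{"dx":0,"dy":0,"dz":-3.5,"wx":0,"wy":0,"wz":0},{"dx":0,"dy":0,"dz":-3.5,"wx":0,"wy":0,"wz":0},{"dx":0,"dy":0,"dz":0,"wx":0,"wy":0,"wz":0}]' 0 25
```

```text
time: 22.18
tcp_pos: [0.5571, 0.0027, 0.227]
ee_rot: [[0.984, -0.178, -0.002], [-0.178, -0.984, 0.0], [-0.001, 0.0, -1.0]]
ft_force: [1.3, 0.0, 0.5]
finger_gap: 0.0648
grip_force: 0.0
time: 23.02
tcp_pos: [0.5554, 0.0016, 0.3083]
ee_rot: [[0.984, -0.177, 0.012], [-0.177, -0.984, -0.001], [0.012, -0.002, -1.0]]
ft_force: [0.6, -0.0, -1.0]
finger_gap: 0.0417
grip_force: 25.0
```

```bash
python3 -m pendant '[{"dx":-0.7,"dy":-3.76,"dz":0,"wx":0,"wy":0,"wz":0},{"dx":-0.7,"dy":-3.76,"dz":0,"wx":0,"wy":0,"wz":0},{"dx":-0.7,"dy":-3.76,"dz":0,"wx":0,"wy":0,"wz":0},{"dx":-0.7,"dy":-3.76,"dz":0,"wx":0,"wy":0,"wz":0},{"dx":-0.7,"dy":-3.76,"dz":0,"wx":0,"wy":0,"wz":0},{"dx":-0.7,"dy":-3.76,"dz":0,"wx":0,"wy":0,"wz":0},{"dx":-0.7,"dy":-3.76,"dz":0,"wx":0,"wy":0,"wz":0},{"dx":-0.7,"dy":-3.76,"dz":0,"wx":0,"wy":0,"wz":0},{"dx":0,"dy":0,"dz":0,"wx":0,"wy":0,"wz":-7},{"dx":0,"dy":0,"dz":0,"wx":0,"wy":0,"wz":-7},{"dx":0,"dy":0,"dz":0,"wx":0,"wy":0,"wz":0},{"dx":0,"dy":0,"dz":0,"wx":0,"wy":0,"wz":0}]'
```

```text
time: 24.02
tcp_pos: [0.5512, 0.3076, 0.3015]
ee_rot: [[0.998, 0.063, -0.002], [0.063, -0.998, -0.0], [-0.002, 0.0, -1.0]]
ft_force: [0.8, 1.4, -0.5]
finger_gap: 0.0417
grip_force: 25.0
```

```bash
python3 -m pendant '[{"dx":0,"dy":0,"dz":3,"wx":0,"wy":0,"wz":0},{"dx":0,"dy":0,"dz":3,"wx":0,"wy":0,"wz":0},{"dx":0,"dy":0,"dz":1.5,"wx":0,"wy":0,"wz":0},{"dx":0,"dy":0,"dz":0.6,"wx":0,"wy":0,"wz":0},{"dx":0,"dy":0,"dz":0,"wx":0,"wy":0,"wz":0},{"dx":0,"dy":0,"dz":0,"wx":0,"wy":0,"wz":0},{"dx":0,"dy":0,"dz":0,"wx":0,"wy":0,"wz":0}]' && python3 -m pendant '[{"dx":0,"dy":0,"dz":0,"wx":0,"wy":0,"wz":0},{"dx":0,"dy":0,"dz":0,"wx":0,"wy":0,"wz":0},{"dx":0,"dy":0,"dz":0,"wx":0,"wy":0,"wz":0},{"dx":0,"dy":0,"dz":-3,"wx":0,"wy":0,"wz":0},{"dx":0,"dy":0,"dz":-3.5,"wx":0,"wy":0,"wz":0},{"dx":0,"dy":0,"dz":-3.5,"wx":0,"wy":0,"wz":0},{"dx":0,"dy":0,"dz":-3.5,"wx":0,"wy":0,"wz":0},{"dx":0,"dy":0,"dz":-4,"wx":0,"wy":0,"wz":0},{"dx":0,"dy":0,"dz":0,"wx":0,"wy":0,"wz":0}]' 6
```

```text
time: 24.6
tcp_pos: [0.552, 0.307, 0.2214]
ee_rot: [[0.998, 0.064, 0.001], [0.064, -0.998, 0.0], [0.001, -0.0, -1.0]]
ft_force: [-0.5, 0.8, -0.9]
finger_gap: 0.0413
grip_force: 25.0
time: 25.35
tcp_pos: [0.5531, 0.3082, 0.4052]
ee_rot: [[0.998, 0.066, 0.015], [0.066, -0.998, 0.006], [0.015, -0.005, -1.0]]
ft_force: [1.2, 1.8, 0.1]
finger_gap: 0.0598
grip_force: 0.0
```

```bash
python3 -m pendant '[{"dx":-0.95,"dy":3.75,"dz":0,"wx":0,"wy":0,"wz":0},{"dx":-0.95,"dy":3.75,"dz":0,"wx":0,"wy":0,"wz":0},{"dx":-0.95,"dy":3.75,"dz":0,"wx":0,"wy":0,"wz":0},{"dx":-0.95,"dy":3.75,"dz":0,"wx":0,"wy":0,"wz":0},{"dx":-0.95,"dy":3.75,"dz":0,"wx":0,"wy":0,"wz":0},{"dx":-0.95,"dy":3.75,"dz":0,"wx":0,"wy":0,"wz":0},{"dx":-0.95,"dy":3.75,"dz":0,"wx":0,"wy":0,"wz":0},{"dx":-0.95,"dy":3.75,"dz":0,"wx":0,"wy":0,"wz":0},{"dx":-0.95,"dy":3.75,"dz":0,"wx":0,"wy":0,"wz":0},{"dx":-0.95,"dy":3.75,"dz":0,"wx":0,"wy":0,"wz":0},{"dx":-0.95,"dy":3.75,"dz":0,"wx":0,"wy":0,"wz":0},{"dx":-0.95,"dy":3.75,"dz":0,"wx":0,"wy":0,"wz":0},{"dx":-0.95,"dy":3.75,"dz":0,"wx":0,"wy":0,"wz":0},{"dx":-0.95,"dy":3.75,"dz":0,"wx":0,"wy":0,"wz":0},{"dx":-0.95,"dy":3.75,"dz":0,"wx":0,"wy":0,"wz":0},{"dx":-0.95,"dy":3.75,"dz":0,"wx":0,"wy":0,"wz":0},{"dx":0,"dy":0,"dz":0,"wx":0,"wy":0,"wz":0},{"dx":0,"dy":0,"dz":0,"wx":0,"wy":0,"wz":0},{"dx":0,"dy":0,"dz":0,"wx":0,"wy":0,"wz":0}]' 7.5
cat > meas.py <<'E'
from h import *
import sys
def brown(z0=.003):
    w=optics.read_camera("wrist");h=hsv(w); c=optics.recognise(w,"spacer_brown"); print([(np.round(d["point"]),round(d["p"],2),back(w,d["point"],.02)[:2].round(3)) for d in c[:4]])
    for d in c[:4]:
        uv=d["point"]
        if uv[1]>230: continue
        m=comp(h[:,:,2]<62,uv)
        q,e=fit([(w,m)],back(w,uv,z0+.017),.066,.042,z0,z0+.026); print(m.sum(),q[:2].round(4),np.degrees(q[2]).round(1),round(e,3))
if __name__=="__main__":
    brown()
    sc=optics.read_camera("scene")
    for k in("spacer_cream","spacer_amber","spacer_brown"): print(k,[(np.round(d["point"]),round(d["p"],2),back(sc,d["point"],.02)[:2].round(3)) for d in optics.recognise(sc,k)[:5]])
E
python3 meas.py
```

```text
time: 26.93
tcp_pos: [0.4396, -0.301, 0.3959]
ee_rot: [[0.998, 0.065, -0.0], [0.065, -0.998, 0.001], [-0.0, -0.001, -1.0]]
ft_force: [-0.2, -0.0, 0.2]
finger_gap: 0.075
grip_force: 0.0
[(array([118., 216.]), 0.98, array([ 0.371, -0.111])), (array([267., 128.]), 0.81, array([ 0.506, -0.313])), (array([205., 285.]), 0.8, array([ 0.267, -0.236])), (array([ 42., 215.]), 0.57, array([ 0.366, -0.004]))]
1431 [ 0.3672 -0.1094] 134.8 0.128
1583 [ 0.5028 -0.3115] 76.7 0.117
1866 [ 0.3636 -0.0015] 52.4 0.121
spacer_cream [(array([380., 206.]), 0.68, array([0.557, 0.283])), (array([285., 294.]), 0.62, array([0.759, 0.009])), (array([377., 189.]), 0.29, array([0.495, 0.304]))]
spacer_amber []
spacer_brown [(array([129., 219.]), 0.98, array([ 0.509, -0.304])), (array([212., 176.]), 0.84, array([ 0.376, -0.107])), (array([167., 154.]), 0.64, array([ 0.255, -0.23 ])), (array([254., 170.]), 0.63, array([0.366, 0.006]))]
```

```bash
python3 -m pendant '[{"dx":3.13,"dy":0.68,"dz":0,"wx":0,"wy":0,"wz":0},{"dx":3.13,"dy":0.68,"dz":0,"wx":0,"wy":0,"wz":0},{"dx":0,"dy":0,"dz":0,"wx":0,"wy":0,"wz":-6.7},{"dx":0,"dy":0,"dz":0,"wx":0,"wy":0,"wz":-6.7},{"dx":0,"dy":0,"dz":0,"wx":0,"wy":0,"wz":-6.7},{"dx":0,"dy":0,"dz":0,"wx":0,"wy":0,"wz":-6.7},{"dx":0,"dy":0,"dz":0,"wx":0,"wy":0,"wz":-6.7},{"dx":0,"dy":0,"dz":0,"wx":0,"wy":0,"wz":-6.7},{"dx":0,"dy":0,"dz":0,"wx":0,"wy":0,"wz":-6.7},{"dx":0,"dy":0,"dz":0,"wx":0,"wy":0,"wz":-6.7},{"dx":0,"dy":0,"dz":0,"wx":0,"wy":0,"wz":-6.7},{"dx":0,"dy":0,"dz":0,"wx":0,"wy":0,"wz":-6.7},{"dx":0,"dy":0,"dz":0,"wx":0,"wy":0,"wz":-6.7},{"dx":0,"dy":0,"dz":3.25,"wx":0,"wy":0,"wz":0},{"dx":0,"dy":0,"dz":3.25,"wx":0,"wy":0,"wz":0},{"dx":0,"dy":0,"dz":3.25,"wx":0,"wy":0,"wz":0},{"dx":0,"dy":0,"dz":3.25,"wx":0,"wy":0,"wz":0},{"dx":0,"dy":0,"dz":0,"wx":0,"wy":0,"wz":0},{"dx":0,"dy":0,"dz":0,"wx":0,"wy":0,"wz":0}]'; python3 -c "
from meas import *
brown()"
```

```text
time: 28.82
tcp_pos: [0.503, -0.3099, 0.2651]
ee_rot: [[0.216, 0.976, -0.003], [0.976, -0.216, 0.002], [0.002, -0.003, -1.0]]
ft_force: [0.4, 0.2, 0.7]
finger_gap: 0.075
grip_force: 0.0
[(array([258., 209.]), 0.83, array([ 0.508, -0.308])), (array([  6., 175.]), 0.81, array([ 0.302, -0.231])), (array([41., 16.]), 0.77, array([ 0.383, -0.127]))]
3565 [ 0.5037 -0.3119] 78.7 0.07
502 [ 0.2635 -0.2148] 131.2 0.027
2759 [ 0.3852 -0.1065] 46.9 0.012
```

```bash
python3 -m pendant '[{"dx":0,"dy":0.1,"dz":2,"wx":0,"wy":0,"wz":0},{"dx":0,"dy":0,"dz":2,"wx":0,"wy":0,"wz":0},{"dx":0,"dy":0,"dz":0.95,"wx":0,"wy":0,"wz":0},{"dx":0,"dy":0,"dz":0,"wx":0,"wy":0,"wz":0},{"dx":0,"dy":0,"dz":0,"wx":0,"wy":0,"wz":0}]' 7.5 && python3 -m pendant '[{"dx":0,"dy":0,"dz":0,"wx":0,"wy":0,"wz":0},{"dx":0,"dy":0,"dz":0,"wx":0,"wy":0,"wz":0},{"dx":0,"dy":0,"dz":0,"wx":0,"wy":0,"wz":0},{"dx":0,"dy":0,"dz":0,"wx":0,"wy":0,"wz":0},{"dx":0,"dy":0,"dz":0,"wx":0,"wy":0,"wz":0},{"dx":0,"dy":0,"dz":0,"wx":0,"wy":0,"wz":0},{"dx":0,"dy":0,"dz":0,"wx":0,"wy":0,"wz":0},{"dx":0,"dy":0,"dz":0,"wx":0,"wy":0,"wz":0},{"dx":0,"dy":0,"dz":0,"wx":0,"wy":0,"wz":0}]' 0 20
```

```text
time: 29.33
tcp_pos: [0.5046, -0.3112, 0.2179]
ee_rot: [[0.216, 0.976, 0.001], [0.976, -0.216, -0.001], [-0.001, 0.002, -1.0]]
ft_force: [-0.9, -0.6, 0.3]
finger_gap: 0.0748
grip_force: 0.0
time: 30.08
tcp_pos: [0.5041, -0.311, 0.217]
ee_rot: [[0.217, 0.976, 0.0], [0.976, -0.217, -0.0], [-0.0, 0.0, -1.0]]
ft_force: [-0.9, 0.0, 2.6]
finger_gap: 0.0419
grip_force: 20.0
```

```bash
python3 -m pendant '[{"dx":0,"dy":0,"dz":-3,"wx":0,"wy":0,"wz":0},{"dx":0,"dy":0,"dz":-3,"wx":0,"wy":0,"wz":0},{"dx":3.7,"dy":-0.12,"dz":0,"wx":0,"wy":0,"wz":0},{"dx":3.7,"dy":-0.12,"dz":0,"wx":0,"wy":0,"wz":0},{"dx":3.7,"dy":-0.12,"dz":0,"wx":0,"wy":0,"wz":0},{"dx":3.7,"dy":-0.12,"dz":0,"wx":0,"wy":0,"wz":0},{"dx":3.7,"dy":-0.12,"dz":0,"wx":0,"wy":0,"wz":0},{"dx":3.7,"dy":-0.12,"dz":0,"wx":0,"wy":0,"wz":0},{"dx":3.7,"dy":-0.12,"dz":0,"wx":0,"wy":0,"wz":0},{"dx":3.7,"dy":-0.12,"dz":0,"wx":0,"wy":0,"wz":0},{"dx":0,"dy":0,"dz":0,"wx":0,"wy":0,"wz":-2.3},{"dx":0,"dy":0,"dz":0,"wx":0,"wy":0,"wz":0},{"dx":0,"dy":0,"dz":0,"wx":0,"wy":0,"wz":0},{"dx":0,"dy":0,"dz":0,"wx":0,"wy":0,"wz":0}]'
python3 - <<'E'
from loc import *
w=optics.read_camera("wrist"); c=optics.recognise(w,"spacer_brown")[:3]; s=sensors.sense(); print(local(s["tcp_pos"]))
for d in c: print(np.round(d["point"]),d["p"],local(back(w,d["point"],s["tcp_pos"][2]-.195)))
E
```

```text
time: 31.25
tcp_pos: [0.5587, -0.0205, 0.2764]
ee_rot: [[0.179, 0.984, -0.0], [0.984, -0.179, -0.0], [-0.0, -0.0, -1.0]]
ft_force: [0.3, 0.2, -0.1]
finger_gap: 0.0416
grip_force: 20.0
[-0.02794429 -0.04278775]
[257. 229.] 0.93 [-0.02454304 -0.03791403]
[ 80. 291.] 0.92 [-0.15984117 -0.08846651]
[ 52. 214.] 0.85 [-0.1674446  -0.02596765]
```

```bash
python3 -m pendant '[{"dx":0,"dy":0,"dz":2,"wx":0,"wy":0,"wz":0},{"dx":0,"dy":0,"dz":2,"wx":0,"wy":0,"wz":0},{"dx":0,"dy":0,"dz":0.7,"wx":0,"wy":0,"wz":0},{"dx":0,"dy":0,"dz":0.3,"wx":0,"wy":0,"wz":0},{"dx":0,"dy":0,"dz":0,"wx":0,"wy":0,"wz":0},{"dx":0,"dy":0,"dz":0,"wx":0,"wy":0,"wz":0},{"dx":0,"dy":0,"dz":0,"wx":0,"wy":0,"wz":0}]' && python3 -m pendant '[{"dx":0.1,"dy":0.1,"dz":0,"wx":0,"wy":0,"wz":0},{"dx":0.1,"dy":0.1,"dz":0,"wx":0,"wy":0,"wz":0},{"dx":0.1,"dy":0.1,"dz":0,"wx":0,"wy":0,"wz":0},{"dx":0.1,"dy":0.1,"dz":0,"wx":0,"wy":0,"wz":0},{"dx":0.1,"dy":0.1,"dz":0,"wx":0,"wy":0,"wz":0},{"dx":0.1,"dy":0.1,"dz":0,"wx":0,"wy":0,"wz":0},{"dx":0.1,"dy":0.1,"dz":0,"wx":0,"wy":0,"wz":0},{"dx":0.1,"dy":0.1,"dz":0,"wx":0,"wy":0,"wz":0},{"dx":0,"dy":0,"dz":0,"wx":0,"wy":0,"wz":0},{"dx":0,"dy":0,"dz":0,"wx":0,"wy":0,"wz":0}]' && python3 -m pendant '[{"dx":0.1,"dy":0.1,"dz":0,"wx":0,"wy":0,"wz":0},{"dx":0.1,"dy":0,"dz":0,"wx":0,"wy":0,"wz":0},{"dx":0.1,"dy":0,"dz":0,"wx":0,"wy":0,"wz":0},{"dx":0,"dy":0,"dz":0,"wx":0,"wy":0,"wz":0},{"dx":0,"dy":0,"dz":0,"wx":0,"wy":0,"wz":0}]'; python3 -c "
from loc import *; print(local(sensors.sense()['tcp_pos']))"
```

```text
time: 31.93
tcp_pos: [0.5593, -0.0203, 0.2273]
ee_rot: [[0.178, 0.984, 0.002], [0.984, -0.178, -0.0], [-0.0, 0.002, -1.0]]
ft_force: [0.1, 0.5, -0.4]
finger_gap: 0.0419
grip_force: 20.0
time: 32.77
tcp_pos: [0.5668, -0.0134, 0.2261]
ee_rot: [[0.177, 0.984, -0.005], [0.984, -0.177, -0.0], [-0.001, -0.005, -1.0]]
ft_force: [-4.1, -0.6, 0.1]
finger_gap: 0.0416
grip_force: 19.9
time: 33.18
tcp_pos: [0.5676, -0.011, 0.226]
ee_rot: [[0.177, 0.984, -0.007], [0.984, -0.177, -0.001], [-0.002, -0.006, -1.0]]
ft_force: [-7.4, -2.9, 1.5]
finger_gap: 0.0416
grip_force: 19.9
[-0.02098343 -0.03143204]
```

```bash
python3 -m pendant '[{"dx":0.1,"dy":0,"dz":0,"wx":0,"wy":0,"wz":0},{"dx":0.1,"dy":0,"dz":0,"wx":0,"wy":0,"wz":0},{"dx":0.1,"dy":0,"dz":0,"wx":0,"wy":0,"wz":0},{"dx":0,"dy":0,"dz":0,"wx":0,"wy":0,"wz":0}]';python3 -m pendant '[{"dx":0.1,"dy":0,"dz":0,"wx":0,"wy":0,"wz":0},{"dx":0.1,"dy":0,"dz":0,"wx":0,"wy":0,"wz":0},{"dx":0,"dy":0,"dz":0,"wx":0,"wy":0,"wz":0}]'
python3 - <<'E'
from loc import *
w=optics.read_camera("wrist"); s=sensors.sense(); print(local(s["tcp_pos"]))
g=cv2.cvtColor(w["pixels"],cv2.COLOR_RGB2GRAY); print(g[175:215:1,225:256:10].T.tolist()); print(g[220:222,270:300].tolist())
cv2.imwrite("pics/w9.png",cv2.resize(w["pixels"][100:300,140:340,::-1],None,fx=3,fy=3,interpolation=cv2.INTER_CUBIC))
E
```

```text
time: 33.52
tcp_pos: [0.568, -0.009, 0.226]
ee_rot: [[0.175, 0.984, -0.007], [0.984, -0.176, -0.004], [-0.005, -0.007, -1.0]]
ft_force: [-7.6, -6.9, 2.0]
finger_gap: 0.0419
grip_force: 20.0
time: 33.77
tcp_pos: [0.5681, -0.0082, 0.2262]
ee_rot: [[0.174, 0.985, -0.008], [0.985, -0.174, -0.007], [-0.008, -0.007, -1.0]]
ft_force: [-8.3, -12.0, 3.6]
finger_gap: 0.0418
grip_force: 20.0
[-0.02094411 -0.0285508 ]
[[143, 141, 141, 139, 138, 137, 137, 138, 130, 113, 95, 86, 79, 68, 61, 53, 44, 38, 34, 33, 31, 32, 31, 33, 32, 31, 29, 32, 31, 30, 29, 26, 28, 30, 29, 29, 27, 27, 28, 27], [144, 142, 141, 141, 139, 139, 139, 139, 139, 139, 138, 136, 124, 89, 53, 36, 31, 32, 31, 31, 31, 31, 31, 31, 30, 31, 29, 26, 28, 28, 28, 28, 28, 26, 28, 25, 26, 27, 26, 25], [146, 144, 141, 130, 114, 102, 90, 84, 83, 83, 79, 80, 74, 61, 46, 35, 32, 31, 29, 30, 31, 29, 32, 30, 31, 29, 30, 29, 28, 28, 29, 25, 26, 25, 25, 26, 21, 26, 26, 31], [146, 146, 144, 131, 108, 88, 84, 82, 82, 81, 82, 78, 74, 61, 45, 34, 31, 31, 30, 31, 31, 29, 29, 31, 28, 27, 26, 28, 27, 27, 27, 26, 27, 26, 25, 23, 23, 23, 23, 23]]
[[20, 19, 20, 21, 19, 20, 19, 22, 19, 20, 18, 19, 20, 22, 34, 50, 57, 57, 55, 52, 48, 44, 40, 41, 38, 38, 37, 35, 36, 37], [19, 18, 20, 19, 19, 17, 21, 19, 19, 19, 21, 19, 19, 23, 33, 50, 61, 64, 62, 62, 59, 54, 49, 46, 42, 40, 39, 38, 37, 38]]
```

```bash
python3 -m pendant '[{"dx":0,"dy":0,"dz":0,"wx":0,"wy":0,"wz":0},{"dx":0,"dy":0,"dz":0,"wx":0,"wy":0,"wz":0},{"dx":0,"dy":0,"dz":0,"wx":0,"wy":0,"wz":0},{"dx":0,"dy":0,"dz":-2,"wx":0,"wy":0,"wz":0},{"dx":0,"dy":0,"dz":-3,"wx":0,"wy":0,"wz":0},{"dx":0,"dy":0,"dz":-3,"wx":0,"wy":0,"wz":0},{"dx":0,"dy":0,"dz":0,"wx":0,"wy":0,"wz":0}]' 5.5
python3 - <<'E'
from loc import *
w=optics.read_camera("wrist"); h=hsv(w); s=sensors.sense()
for d in optics.recognise(w,"spacer_brown")[:1]: print(np.round(d["point"]),d["p"],local(back(w,d["point"],.033)))
m=comp(h[:,:,2]<50,d["point"]); q,e=fit([(w,m)],back(w,d["point"],.033),.066,.042,.012,.038); print(m.sum(),local(q[:2]),np.degrees(q[2])-79.82,e)
E
python3 -m pendant '[{"dx":-2.05,"dy":2.6,"dz":0,"wx":0,"wy":0,"wz":0},{"dx":-2.05,"dy":2.6,"dz":0,"wx":0,"wy":0,"wz":0},{"dx":-2.05,"dy":2.6,"dz":0,"wx":0,"wy":0,"wz":0},{"dx":0,"dy":0,"dz":0,"wx":0,"wy":0,"wz":0},{"dx":0,"dy":0,"dz":0,"wx":0,"wy":0,"wz":0},{"dx":0,"dy":0,"dz":0,"wx":0,"wy":0,"wz":0}]' 0
```

```text
time: 34.4
tcp_pos: [0.5733, -0.0055, 0.3128]
ee_rot: [[0.177, 0.984, 0.014], [0.984, -0.177, -0.001], [0.001, 0.014, -1.0]]
ft_force: [-0.4, 0.1, 0.6]
finger_gap: 0.0548
grip_force: 0.0
[ 61. 220.] 0.87 [-0.20994057 -0.04562699]
2986 [-0.21679957 -0.05245968] -31.008022140949222 0.17650813365764462
time: 35.0
tcp_pos: [0.6358, -0.0796, 0.305]
ee_rot: [[0.177, 0.984, -0.003], [0.984, -0.177, 0.001], [0.001, -0.004, -1.0]]
ft_force: [-0.3, 0.3, 0.7]
finger_gap: 0.0182
grip_force: 0.0
```

```bash
cat > chk.py <<'E'
from loc import *
def run(k="spacer_brown",thr=50):
    for n in("wrist","scene","side"):
        w=optics.read_camera(n); h=hsv(w)
        for d in optics.recognise(w,k):
            l=local(back(w,d["point"],.03))
            if abs(l+.03).max()<.04:
                print(n,np.round(d["point"]),round(d["p"],2),l.round(4))
                m=comp(h[:,:,2]<thr,d["point"]); q,e=fit([(w,m)],back(w,d["point"],.03),.066,.042,.012,.038); print("  fit",m.sum(),local(q[:2]).round(4),np.round(np.degrees(q[2])+10.18,1),round(e,3))
run()
E
python3 chk.py
```

```text
wrist [171. 140.] 0.7 [-0.019  -0.0267]
  fit 2822 [-0.0204 -0.0325] 89.9 0.253
wrist [198. 161.] 0.15 [ 0.0048 -0.0466]
  fit 2822 [-0.0204 -0.0325] 89.5 0.253
scene [260. 218.] 0.94 [-0.0271 -0.028 ]
  fit 1136 [-0.0233 -0.0331] 91.3 0.567
side [243. 185.] 0.71 [-0.0319 -0.0185]
  fit 738 [-0.0193 -0.0392] 96.9 0.454
```

```bash
python3 -m pendant '[{"dx":0,"dy":0.1,"dz":2.5,"wx":0,"wy":0,"wz":0},{"dx":0,"dy":0,"dz":2.2,"wx":0,"wy":0,"wz":0},{"dx":0,"dy":0,"dz":0.8,"wx":0,"wy":0,"wz":0},{"dx":0,"dy":0,"dz":0.8,"wx":0,"wy":0,"wz":0},{"dx":0,"dy":0,"dz":0.7,"wx":0,"wy":0,"wz":0},{"dx":0,"dy":0,"dz":0.4,"wx":0,"wy":0,"wz":0},{"dx":0,"dy":0,"dz":0,"wx":0,"wy":0,"wz":0},{"dx":0,"dy":0,"dz":0,"wx":0,"wy":0,"wz":0},{"dx":0,"dy":0,"dz":0,"wx":0,"wy":0,"wz":0},{"dx":0,"dy":0,"dz":0,"wx":0,"wy":0,"wz":0},{"dx":0,"dy":0,"dz":0,"wx":0,"wy":0,"wz":0},{"dx":0,"dy":0,"dz":0,"wx":0,"wy":0,"wz":0}]'
python3 - <<'E'
from loc import *
p=optics.read_camera("side"); a=p["pixels"][130:230,180:320,::-1]
q=optics.read_camera("scene"); b=q["pixels"][180:280,190:310,::-1]
np.save("pics/long.npy",np.hstack([cv2.resize(x,(400,300),interpolation=cv2.INTER_CUBIC) for x in(a,b)]))
E
```

```text
time: 36.3
tcp_pos: [0.636, -0.0795, 0.2373]
ee_rot: [[0.177, 0.984, -0.001], [0.984, -0.177, 0.0], [0.0, -0.001, -1.0]]
ft_force: [-8.4, 1.7, 22.1]
finger_gap: 0.0003
grip_force: 10.8
```

```bash
python3 -m pendant '[{"dx":0,"dy":0,"dz":-1,"wx":0,"wy":0,"wz":0},{"dx":0,"dy":0,"dz":-3,"wx":0,"wy":0,"wz":0},{"dx":0,"dy":0,"dz":-3.4,"wx":0,"wy":0,"wz":0},{"dx":1.86,"dy":-2.68,"dz":0,"wx":0,"wy":0,"wz":0},{"dx":1.86,"dy":-2.68,"dz":0,"wx":0,"wy":0,"wz":0},{"dx":1.86,"dy":-2.68,"dz":0,"wx":0,"wy":0,"wz":0},{"dx":0,"dy":0,"dz":0,"wx":0,"wy":0,"wz":0},{"dx":0,"dy":0,"dz":0,"wx":0,"wy":0,"wz":0},{"dx":0,"dy":0,"dz":0,"wx":0,"wy":0,"wz":0},{"dx":0,"dy":0,"dz":2.5,"wx":0,"wy":0,"wz":0},{"dx":0,"dy":0,"dz":0,"wx":0,"wy":0,"wz":0},{"dx":0,"dy":0,"dz":0,"wx":0,"wy":0,"wz":0}]' 6.5
python3 - <<'E'
from loc import *
w=optics.read_camera("wrist"); s=sensors.sense()
print(local(s["tcp_pos"]),[(local(back(w,d["point"],.035)).round(4),round(d["p"],2)) for d in optics.recognise(w,"spacer_brown")])
E
```

```text
time: 37.4
tcp_pos: [0.5686, -0.0118, 0.2807]
ee_rot: [[0.178, 0.984, -0.002], [0.984, -0.178, 0.0], [-0.0, -0.002, -1.0]]
ft_force: [0.2, -0.0, 1.0]
finger_gap: 0.0647
grip_force: 0.0
[-0.01954905 -0.03192226] [(array([-0.2089, -0.0468]), 0.96), (array([-0.0207, -0.0251]), 0.8)]
```

```bash
python3 -m pendant '[{"dx":0,"dy":-0.15,"dz":3,"wx":0,"wy":0,"wz":0},{"dx":0,"dy":0,"dz":2.45,"wx":0,"wy":0,"wz":0},{"dx":0,"dy":0,"dz":0,"wx":0,"wy":0,"wz":0},{"dx":0,"dy":0,"dz":0,"wx":0,"wy":0,"wz":0}]' 6.5 && python3 -m pendant '[{"dx":0,"dy":0,"dz":0,"wx":0,"wy":0,"wz":0},{"dx":0,"dy":0,"dz":0,"wx":0,"wy":0,"wz":0},{"dx":0,"dy":0,"dz":0,"wx":0,"wy":0,"wz":0},{"dx":0,"dy":0,"dz":0,"wx":0,"wy":0,"wz":0},{"dx":0,"dy":0,"dz":0,"wx":0,"wy":0,"wz":0},{"dx":0,"dy":0,"dz":0,"wx":0,"wy":0,"wz":0},{"dx":0,"dy":0,"dz":0,"wx":0,"wy":0,"wz":0},{"dx":0,"dy":0,"dz":0,"wx":0,"wy":0,"wz":0}]' 0 25 && python3 -m pendant '[{"dx":-0.2,"dy":-0.2,"dz":-0.5,"wx":0,"wy":0,"wz":0},{"dx":0,"dy":0,"dz":-2.2,"wx":0,"wy":0,"wz":0},{"dx":0,"dy":0,"dz":-2.3,"wx":0,"wy":0,"wz":0},{"dx":0,"dy":0,"dz":0,"wx":0,"wy":0,"wz":7},{"dx":0,"dy":0,"dz":0,"wx":0,"wy":0,"wz":7},{"dx":0,"dy":0,"dz":0,"wx":0,"wy":0,"wz":7},{"dx":0,"dy":0,"dz":0,"wx":0,"wy":0,"wz":7},{"dx":0,"dy":0,"dz":0,"wx":0,"wy":0,"wz":7},{"dx":0,"dy":0,"dz":0,"wx":0,"wy":0,"wz":7},{"dx":0,"dy":0,"dz":0,"wx":0,"wy":0,"wz":7},{"dx":0,"dy":0,"dz":0,"wx":0,"wy":0,"wz":7},{"dx":0,"dy":0,"dz":0,"wx":0,"wy":0,"wz":7},{"dx":0,"dy":0,"dz":0,"wx":0,"wy":0,"wz":7},{"dx":0,"dy":0,"dz":0,"wx":0,"wy":0,"wz":7},{"dx":0,"dy":0,"dz":0,"wx":0,"wy":0,"wz":7},{"dx":0,"dy":0,"dz":0,"wx":0,"wy":0,"wz":6},{"dx":0,"dy":0,"dz":0,"wx":0,"wy":0,"wz":0},{"dx":0,"dy":0,"dz":0,"wx":0,"wy":0,"wz":0}]'
python3 - <<'E'
from loc import *
w=optics.read_camera("wrist"); s=sensors.sense();c=optics.recognise(w,"spacer_brown");print(local(s["tcp_pos"]))
print([(np.round(d["point"]),d["p"]) for d in c])
E
```

```text
time: 37.83
tcp_pos: [0.5668, -0.011, 0.227]
ee_rot: [[0.178, 0.984, -0.002], [0.984, -0.178, 0.0], [-0.0, -0.002, -1.0]]
ft_force: [0.7, 1.1, 0.5]
finger_gap: 0.065
grip_force: 0.0
time: 38.5
tcp_pos: [0.5664, -0.0107, 0.2283]
ee_rot: [[0.177, 0.984, 0.0], [0.984, -0.177, -0.0], [-0.0, 0.0, -1.0]]
ft_force: [-2.7, 0.4, 6.2]
finger_gap: 0.0415
grip_force: 25.0
time: 40.0
tcp_pos: [0.5644, -0.0125, 0.2774]
ee_rot: [[0.985, -0.175, 0.001], [-0.175, -0.985, -0.0], [0.001, 0.0, -1.0]]
ft_force: [0.2, -0.1, -0.6]
finger_gap: 0.0416
grip_force: 25.0
[-0.02392059 -0.03342792]
[(array([256., 230.]), 0.91), (array([270., 351.]), 0.67)]
```

```bash
python3 -m pendant '[{"dx":-1.6,"dy":-0.5,"dz":0,"wx":0,"wy":0,"wz":0},{"dx":0,"dy":0,"dz":2.5,"wx":0,"wy":0,"wz":0},{"dx":0,"dy":0,"dz":2,"wx":0,"wy":0,"wz":0},{"dx":0,"dy":0,"dz":0.4,"wx":0,"wy":0,"wz":0},{"dx":0,"dy":0,"dz":0,"wx":0,"wy":0,"wz":0},{"dx":0,"dy":0,"dz":0,"wx":0,"wy":0,"wz":0},{"dx":0,"dy":0,"dz":0,"wx":0,"wy":0,"wz":0}]' && python3 -m pendant '[{"dx":0.1,"dy":-0.1,"dz":0,"wx":0,"wy":0,"wz":0},{"dx":0.1,"dy":-0.1,"dz":0,"wx":0,"wy":0,"wz":0},{"dx":0.1,"dy":-0.1,"dz":0,"wx":0,"wy":0,"wz":0},{"dx":0.1,"dy":-0.1,"dz":0,"wx":0,"wy":0,"wz":0},{"dx":0.1,"dy":-0.1,"dz":0,"wx":0,"wy":0,"wz":0},{"dx":0.1,"dy":-0.1,"dz":0,"wx":0,"wy":0,"wz":0},{"dx":0.1,"dy":-0.1,"dz":0,"wx":0,"wy":0,"wz":0},{"dx":0,"dy":0,"dz":0,"wx":0,"wy":0,"wz":0},{"dx":0,"dy":0,"dz":0,"wx":0,"wy":0,"wz":0}]'; python3 -m pendant '[{"dx":0.1,"dy":-0.1,"dz":0,"wx":0,"wy":0,"wz":0},{"dx":0.1,"dy":-0.1,"dz":0,"wx":0,"wy":0,"wz":0},{"dx":0,"dy":0,"dz":0,"wx":0,"wy":0,"wz":0}]'; python3 -c "
from loc import *; print(local(sensors.sense()['tcp_pos']))"
```

```text
time: 40.68
tcp_pos: [0.5497, -0.0047, 0.2284]
ee_rot: [[0.984, -0.177, 0.0], [-0.177, -0.984, -0.0], [0.001, 0.0, -1.0]]
ft_force: [0.7, 0.9, -1.3]
finger_gap: 0.042
grip_force: 25.0
time: 41.43
tcp_pos: [0.5572, 0.0011, 0.2279]
ee_rot: [[0.984, -0.177, -0.001], [-0.177, -0.984, 0.0], [-0.001, 0.0, -1.0]]
ft_force: [-2.1, 0.7, -0.1]
finger_gap: 0.0418
grip_force: 25.0
time: 41.68
tcp_pos: [0.5583, 0.0022, 0.2278]
ee_rot: [[0.984, -0.176, -0.006], [-0.176, -0.984, -0.002], [-0.005, 0.003, -1.0]]
ft_force: [-6.6, -3.3, 1.8]
finger_gap: 0.0418
grip_force: 25.0
[-0.03246536 -0.02010389]
```

```bash
python3 -m pendant '[{"dx":0.1,"dy":-0.1,"dz":0,"wx":0,"wy":0,"wz":0},{"dx":0.1,"dy":-0.1,"dz":0,"wx":0,"wy":0,"wz":0},{"dx":0,"dy":0,"dz":0,"wx":0,"wy":0,"wz":0}]';  python3 -m pendant '[{"dx":0.1,"dy":-0.1,"dz":0,"wx":0,"wy":0,"wz":0},{"dx":0,"dy":-0.1,"dz":0,"wx":0,"wy":0,"wz":0},{"dx":0,"dy":0,"dz":0,"wx":0,"wy":0,"wz":0}]';python3 -c "
from loc import *; print(local(sensors.sense()['tcp_pos']))"
```

```text
time: 41.93
tcp_pos: [0.5592, 0.003, 0.2278]
ee_rot: [[0.984, -0.175, -0.01], [-0.175, -0.985, -0.004], [-0.009, 0.006, -1.0]]
ft_force: [-9.4, -6.7, 6.3]
finger_gap: 0.0417
grip_force: 25.0
time: 42.18
tcp_pos: [0.5597, 0.0037, 0.2279]
ee_rot: [[0.985, -0.174, -0.013], [-0.174, -0.985, -0.007], [-0.011, 0.009, -1.0]]
ft_force: [-11.6, -11.1, 8.5]
finger_gap: 0.0414
grip_force: 25.0
[-0.03131071 -0.01832305]
```

```bash
python3 -m pendant '[{"dx":0,"dy":0,"dz":0,"wx":0,"wy":0,"wz":0},{"dx":0,"dy":0,"dz":0,"wx":0,"wy":0,"wz":0},{"dx":0,"dy":0,"dz":0,"wx":0,"wy":0,"wz":0},{"dx":0,"dy":0,"dz":-2,"wx":0,"wy":0,"wz":0},{"dx":0,"dy":0,"dz":-3,"wx":0,"wy":0,"wz":0},{"dx":0,"dy":0,"dz":-3,"wx":0,"wy":0,"wz":0},{"dx":0,"dy":0,"dz":0,"wx":0,"wy":0,"wz":0}]' 5.5 && python3 -m pendant '[{"dx":2.92,"dy":2.38,"dz":0,"wx":0,"wy":0,"wz":0},{"dx":2.92,"dy":2.38,"dz":0,"wx":0,"wy":0,"wz":0},{"dx":2.92,"dy":2.38,"dz":0,"wx":0,"wy":0,"wz":0},{"dx":0,"dy":0,"dz":0,"wx":0,"wy":0,"wz":0},{"dx":0,"dy":0,"dz":0,"wx":0,"wy":0,"wz":0},{"dx":0,"dy":0,"dz":0,"wx":0,"wy":0,"wz":0}]' 0 && python3 -m pendant '[{"dx":0,"dy":0,"dz":2.5,"wx":0,"wy":0,"wz":0},{"dx":0,"dy":0,"dz":2.3,"wx":0,"wy":0,"wz":0},{"dx":0,"dy":0,"dz":0.8,"wx":0,"wy":0,"wz":0},{"dx":0,"dy":0,"dz":0.8,"wx":0,"wy":0,"wz":0},{"dx":0,"dy":0,"dz":0.7,"wx":0,"wy":0,"wz":0},{"dx":0,"dy":0,"dz":0.4,"wx":0,"wy":0,"wz":0},{"dx":0,"dy":0,"dz":0,"wx":0,"wy":0,"wz":0},{"dx":0,"dy":0,"dz":0,"wx":0,"wy":0,"wz":0},{"dx":0,"dy":0,"dz":0,"wx":0,"wy":0,"wz":0},{"dx":0,"dy":0,"dz":0,"wx":0,"wy":0,"wz":0},{"dx":0,"dy":0,"dz":0,"wx":0,"wy":0,"wz":0},{"dx":0,"dy":0,"dz":0,"wx":0,"wy":0,"wz":0}]'
python3 - <<'E'
from loc import *
p=optics.read_camera("side"); a=p["pixels"][130:230,180:320,::-1]
q=optics.read_camera("scene"); b=q["pixels"][180:280,190:310,::-1]
I=np.hstack([cv2.resize(x,(400,300),interpolation=cv2.INTER_CUBIC) for x in(a,b)])
I=np.vstack([np.load("pics/long.npy"),I]); I=(255*(I/255.)**.55).astype(np.uint8)
cv2.imwrite("pics/brown.png",I)
E
```

```text
time: 42.77
tcp_pos: [0.5664, 0.0062, 0.3142]
ee_rot: [[0.984, -0.177, 0.014], [-0.177, -0.984, -0.001], [0.014, -0.002, -1.0]]
ft_force: [1.5, -0.4, -0.1]
finger_gap: 0.0552
grip_force: 0.0
time: 43.27
tcp_pos: [0.6371, -0.0795, 0.3075]
ee_rot: [[0.984, -0.178, -0.001], [-0.178, -0.984, 0.001], [-0.001, -0.001, -1.0]]
ft_force: [-0.1, -0.2, -0.3]
finger_gap: 0.0187
grip_force: 0.0
time: 44.27
tcp_pos: [0.6352, -0.0782, 0.2373]
ee_rot: [[0.984, -0.176, -0.003], [-0.176, -0.984, 0.001], [-0.003, -0.001, -1.0]]
ft_force: [-9.7, 2.9, 19.0]
finger_gap: 0.0003
grip_force: 9.9
```

View pics/brown.png

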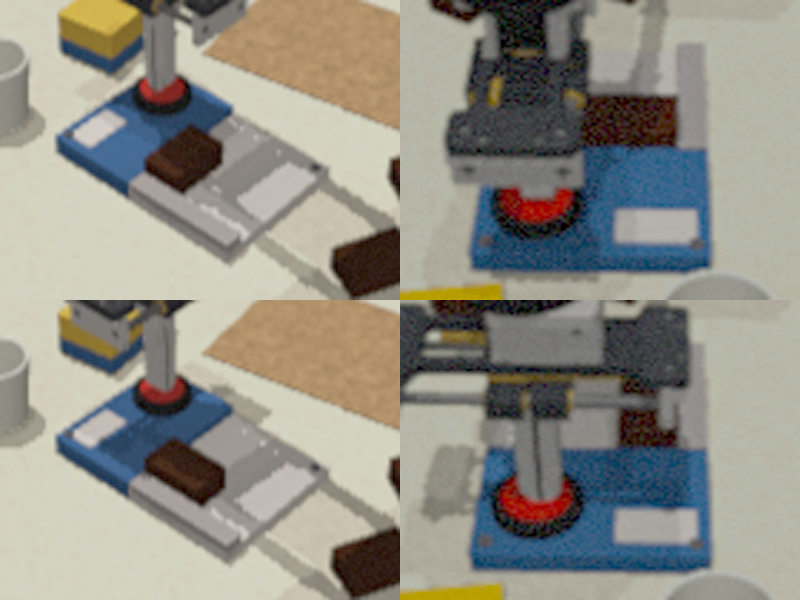

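Both rows show the brown block flush in the corner while the plunger is down: long edge on the face in the top row, short edge in the bottom row. Next, move it to the tray.

```bash
python3 -m pendant '[{"dx":0,"dy":0,"dz":0,"wx":0,"wy":0,"wz":0},{"dx":0,"dy":0,"dz":-1,"wx":0,"wy":0,"wz":0},{"dx":0,"dy":0,"dz":-3,"wx":0,"wy":0,"wz":0},{"dx":0,"dy":0,"dz":-3.4,"wx":0,"wy":0,"wz":0},{"dx":-3.1,"dy":-2.3,"dz":0,"wx":0,"wy":0,"wz":0},{"dx":-3.1,"dy":-2.3,"dz":0,"wx":0,"wy":0,"wz":0},{"dx":-3.1,"dy":-2.3,"dz":0,"wx":0,"wy":0,"wz":0},{"dx":0,"dy":0,"dz":0,"wx":0,"wy":0,"wz":0},{"dx":0,"dy":0,"dz":0,"wx":0,"wy":0,"wz":0},{"dx":0,"dy":0,"dz":0,"wx":0,"wy":0,"wz":0},{"dx":0,"dy":0,"dz":2.5,"wx":0,"wy":0,"wz":0},{"dx":0,"dy":0,"dz":0,"wx":0,"wy":0,"wz":0},{"dx":0,"dy":0,"dz":0,"wx":0,"wy":0,"wz":0}]' 6.5
python3 - <<'E'
from loc import *
w=optics.read_camera("wrist"); s=sensors.sense()
print(local(s["tcp_pos"]),[(local(back(w,d["point"],.035)).round(4),round(d["p"],2)) for d in optics.recognise(w,"spacer_brown")])
E
```

```text
time: 45.45
tcp_pos: [0.5583, 0.0039, 0.2813]
ee_rot: [[0.984, -0.178, -0.002], [-0.178, -0.984, 0.0], [-0.002, 0.0, -1.0]]
ft_force: [0.2, 0.2, 0.5]
finger_gap: 0.0648
grip_force: 0.0
[-0.03244657 -0.01828326] [(array([-0.0279, -0.0217]), 0.96), (array([-0.1868, -0.05  ]), 0.82)]
```

```bash
python3 -m pendant '[{"dx":0,"dy":0,"dz":3,"wx":0,"wy":0,"wz":0},{"dx":0,"dy":0,"dz":2.5,"wx":0,"wy":0,"wz":0},{"dx":0,"dy":0,"dz":0,"wx":0,"wy":0,"wz":0},{"dx":0,"dy":0,"dz":0,"wx":0,"wy":0,"wz":0}]' 6.5 && python3 -m pendant '[{"dx":0,"dy":0,"dz":0,"wx":0,"wy":0,"wz":0},{"dx":0,"dy":0,"dz":0,"wx":0,"wy":0,"wz":0},{"dx":0,"dy":0,"dz":0,"wx":0,"wy":0,"wz":0},{"dx":0,"dy":0,"dz":0,"wx":0,"wy":0,"wz":0},{"dx":0,"dy":0,"dz":0,"wx":0,"wy":0,"wz":0},{"dx":0,"dy":0,"dz":0,"wx":0,"wy":0,"wz":0},{"dx":0,"dy":0,"dz":0,"wx":0,"wy":0,"wz":0},{"dx":-0.3,"dy":0.2,"dz":-0.5,"wx":0,"wy":0,"wz":0},{"dx":0,"dy":0,"dz":-3.5,"wx":0,"wy":0,"wz":0},{"dx":0,"dy":0,"dz":-3.5,"wx":0,"wy":0,"wz":0},{"dx":0,"dy":0,"dz":0,"wx":0,"wy":0,"wz":0}]' 0 25 && python3 -m pendant '[{"dx":-2.13,"dy":-2.96,"dz":0,"wx":0,"wy":0,"wz":0},{"dx":-2.13,"dy":-2.96,"dz":0,"wx":0,"wy":0,"wz":0},{"dx":-2.13,"dy":-2.96,"dz":0,"wx":0,"wy":0,"wz":0},{"dx":-2.13,"dy":-2.96,"dz":0,"wx":0,"wy":0,"wz":0},{"dx":-2.13,"dy":-2.96,"dz":0,"wx":0,"wy":0,"wz":0},{"dx":-2.13,"dy":-2.96,"dz":0,"wx":0,"wy":0,"wz":0},{"dx":-2.13,"dy":-2.96,"dz":0,"wx":0,"wy":0,"wz":0},{"dx":-2.13,"dy":-2.96,"dz":0,"wx":0,"wy":0,"wz":0},{"dx":-2.13,"dy":-2.96,"dz":0,"wx":0,"wy":0,"wz":0},{"dx":0,"dy":0,"dz":0,"wx":0,"wy":0,"wz":-7},{"dx":0,"dy":0,"dz":0,"wx":0,"wy":0,"wz":-7},{"dx":0,"dy":0,"dz":0,"wx":0,"wy":0,"wz":0},{"dx":0,"dy":0,"dz":0,"wx":0,"wy":0,"wz":0}]'
```

```text
time: 45.88
tcp_pos: [0.558, 0.0043, 0.2269]
ee_rot: [[0.984, -0.178, -0.002], [-0.178, -0.984, 0.0], [-0.002, 0.0, -1.0]]
ft_force: [0.7, 0.3, 0.3]
finger_gap: 0.0651
grip_force: 0.0
time: 46.8
tcp_pos: [0.5566, 0.0032, 0.3091]
ee_rot: [[0.984, -0.177, 0.013], [-0.177, -0.984, -0.001], [0.013, -0.001, -1.0]]
ft_force: [1.5, 0.1, -0.7]
finger_gap: 0.0416
grip_force: 25.0
time: 47.88
tcp_pos: [0.4127, 0.2995, 0.3022]
ee_rot: [[0.998, 0.064, -0.0], [0.064, -0.998, 0.0], [-0.0, -0.0, -1.0]]
ft_force: [-0.3, 0.4, -0.3]
finger_gap: 0.0413
grip_force: 25.0
```

```bash
python3 -m pendant '[{"dx":0,"dy":0,"dz":3,"wx":0,"wy":0,"wz":0},{"dx":0,"dy":0,"dz":3,"wx":0,"wy":0,"wz":0},{"dx":0,"dy":0,"dz":1.5,"wx":0,"wy":0,"wz":0},{"dx":0,"dy":0,"dz":0.6,"wx":0,"wy":0,"wz":0},{"dx":0,"dy":0,"dz":0,"wx":0,"wy":0,"wz":0},{"dx":0,"dy":0,"dz":0,"wx":0,"wy":0,"wz":0},{"dx":0,"dy":0,"dz":0,"wx":0,"wy":0,"wz":0}]' && python3 -m pendant '[{"dx":0,"dy":0,"dz":0,"wx":0,"wy":0,"wz":0},{"dx":0,"dy":0,"dz":0,"wx":0,"wy":0,"wz":0},{"dx":0,"dy":0,"dz":0,"wx":0,"wy":0,"wz":0},{"dx":0,"dy":0,"dz":-3,"wx":0,"wy":0,"wz":0},{"dx":0,"dy":0,"dz":-3.5,"wx":0,"wy":0,"wz":0},{"dx":0,"dy":0,"dz":-3.5,"wx":0,"wy":0,"wz":0},{"dx":0,"dy":0,"dz":-3.5,"wx":0,"wy":0,"wz":0},{"dx":0,"dy":0,"dz":-4,"wx":0,"wy":0,"wz":0},{"dx":0,"dy":0,"dz":-4,"wx":0,"wy":0,"wz":0},{"dx":0,"dy":0,"dz":0,"wx":0,"wy":0,"wz":0},{"dx":0,"dy":0,"dz":0,"wx":0,"wy":0,"wz":0},{"dx":0,"dy":0,"dz":0,"wx":0,"wy":0,"wz":0},{"dx":0,"dy":0,"dz":0,"wx":0,"wy":0,"wz":0}]' 6
python3 - <<'E'
from h import *
for n in("wrist","scene","side"):
    p=optics.read_camera(n)
    for k in("spacer_cream","spacer_brown","spacer_amber"):
        print(n,k,[(np.round(d["point"]),round(d["p"],2),back(p,d["point"],.022)[:2].round(3)) for d in optics.recognise(p,k)[:5]])
E
```

```text
time: 48.47
tcp_pos: [0.4135, 0.2991, 0.2215]
ee_rot: [[0.998, 0.064, 0.001], [0.064, -0.998, 0.0], [0.001, -0.0, -1.0]]
ft_force: [0.6, -0.4, -0.4]
finger_gap: 0.0413
grip_force: 25.0
time: 49.55
tcp_pos: [0.4126, 0.2991, 0.4343]
ee_rot: [[0.998, 0.066, -0.003], [0.066, -0.998, -0.002], [-0.003, 0.002, -1.0]]
ft_force: [0.5, 0.0, 0.5]
finger_gap: 0.0601
grip_force: 0.0
wrist spacer_cream [(array([273.,  60.]), 0.8, array([0.565, 0.283]))]
wrist spacer_brown [(array([498., 218.]), 0.97, array([ 0.363, -0.089])), (array([442., 212.]), 0.91, array([0.367, 0.001])), (array([253., 171.]), 0.9, array([0.413, 0.3  ]))]
wrist spacer_amber []
scene spacer_cream [(array([381., 206.]), 0.81, array([0.559, 0.287]))]
scene spacer_brown [(array([364., 167.]), 0.85, array([0.401, 0.304])), (array([213., 175.]), 0.79, array([ 0.377, -0.105])), (array([169., 157.]), 0.78, array([ 0.271, -0.223])), (array([257., 168.]), 0.56, array([0.362, 0.016]))]
scene spacer_amber []
side spacer_cream [(array([170., 256.]), 0.67, array([0.571, 0.286]))]
side spacer_brown [(array([378., 181.]), 0.93, array([ 0.262, -0.213])), (array([226., 292.]), 0.88, array([0.412, 0.302])), (array([310., 219.]), 0.85, array([0.356, 0.019])), (array([327., 194.]), 0.84, array([ 0.359, -0.091]))]
side spacer_amber []
```

The cream block has shifted about 2.5 cm inside the tray, which must be the knock. I'll check that it lies flat.

Run:
```python
from h import *
T=np.array([.485,.303]);a=.075
for n in("wrist","scene","side"):
    p=optics.read_camera(n);h=hsv(p); d=optics.recognise(p,"spacer_cream")[0]; uv=d["point"]
    m=comp((h[:,:,1]<120)&(h[:,:,2]>45),uv)
    ys,xs=np.nonzero(m)
    q,e=fit([(p,m)],back(p,uv,.022),.066,.042,.005,.031); r_=q[:2]-T
    print(n,m.sum(),q[:2].round(4),np.degrees(q[2]).round(1),round(e,3),"tray",[round(np.cos(a)*r_[0]+np.sin(a)*r_[1],3),round(-np.sin(a)*r_[0]+np.cos(a)*r_[1],3)])
```

```text
wrist 1961 [0.5646 0.2846] 183.8 0.049 tray [np.float64(0.078), np.float64(-0.024)]
scene 609 [0.5606 0.286 ] 3.9 0.036 tray [np.float64(0.074), np.float64(-0.023)]
side 718 [0.5623 0.2845] 184.4 0.034 tray [np.float64(0.076), np.float64(-0.024)]
```

The flat-box fit is good in all three views (error 5% or less). The cream block is flat in the tray, 24 mm off centre against a 45 mm limit. Handing in.

```bash
python3 -c "
from bench import r
print(r.close_job())"
```

```text
the job is handed in; nothing more can be done
None
```

I marked the cream and brown spacers on both edges and left them lying apart in the tray, the cream measured flat; there was no amber, and the job was handed in at about 50 s with no verdict returned.

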